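# Decaf order at the pod brewer: clear, load, clamp, and rack the delivery

## Robot

A 7-joint arm with a two-finger parallel gripper is mounted at the origin on a cart in front of the work surface, level with it; the furniture and walls round the work are solid. World frame = base frame: x ahead of the robot, y to its left, z up, the work surface at z = 0. Lengths are in m, angles in rad, forces in N, time in s.
With the tool pointing down it reaches from about 0.425 to 0.925 m from the base axis. Payload 6.8 kg.
Tool frame: the origin (TCP) lies at the very end of the fingers, on their centre line; the grasp point (between the pads) lies 19 mm behind it; z points along the fingers, y is the line along which they close (so a half turn about z gives the same grasp; the last joint's range is limited). The gripper opens to 88 mm and grips with 3 to 60 N. Pads are 20 mm wide; open, the fingers measure 115 mm over their backs; the gripper's body (75 mm by 178 mm) begins 61 mm behind the grasp point.
Start: joints at [-1.405, 0.477, 0.022, 1.555, -0.011, 1.109, -0.083], TCP at [0.183, 0.65, 0.223] pointing down, gripper open.
Joint ranges: [-2.96, 2.96], [-0.34, 2.1], [-1.41, 1.46], [0.24, 2.44], [-1.37, 4.51], [0.17, 1.92], [-2.96, 2.96]. Speed limits (rad/s): [2.39, 2.39, 3.14, 3.14, 3.14, 3.14, 3.14].

## Interface

Orientations are given as [roll, pitch, yaw] about the fixed x, y, z axes, in that order (R = Rz(yaw) Ry(pitch) Rx(roll)).
In Python, from rig import robot gives the robot as it stands.
- The arm moves only by the shell command python3 nudge.py 'ROWS' [OPENING] [FORCE]. ROWS is rows parted by semicolons, their numbers by spaces, 1 to 12 of them, each of 6 numbers: dx, dy, dz in m, then a rotation vector rx, ry, rz in rad; each row is the pose to reach, as a shift and turn from the pose commanded when the command began, along the tool's axes at that moment; what a row does not reach only later rows make up. A row lasts 1/12 s, in which the tool goes at most 0.0417 m and 0.125 rad, less where a joint would pass 70% of its speed; a pose out of reach is approached as far as the arm can. OPENING is the finger opening in m, set as the command begins (- or left out keeps the last). The fingers move at their own pace and stop on an object; FORCE is the grip in N (left out, the last holds). Time passes only in rows, so rows that do not move let the fingers close. It prints the time, the measured TCP pose, the force, the opening and the grip force at its end.
- robot.state(): the state, without advancing time (a new reading comes with each control period).
- robot.get_image(name): name is "scene" or "side" or "wrist"; returns a dict with "pixels" (384x512x3 uint8, red, green, blue), "range_z" (384x512 float32, m along the optical axis (not along the pixel's ray), 0 where there is no reading), "intrinsics" (3x3 intrinsics, pixels), "cam_to_world" (4x4, takes a point from camera to world coordinates). Camera axes: x right, y down, z forward; pixel columns grow to the right and rows downward; lengths in m; the calibration is good to about 2 mm. A picture is of the moment at which its call begins.
- robot.job_done(): hands the job in; it is judged then, once.
The state is a dict: "clock": time; "q": joint angles; "qd": joint speeds; "effort": joint torques, N m; "tool_pos": TCP position; "eef_rot": TCP orientation; "force": force on the tool from outside, world axes, zero at the start; "ft_torque": the same for the moment, N m; "grip_width": finger opening in m; "finger_force": force on a finger pad.
Only numpy, scipy, OpenCV 4.12 (cv2) and the standard library are available. Lean on these libraries where they do the work, as an engineer would, in place of code of your own. Each camera call takes 0.05 s, during which the arm holds its last target. There are 200 camera calls.

## Task

A guest wants a decaf: swing the pod brewer's clamp lid wide open, drop the used pod from its holder into the steel used-pod bin, set the green decaf pod in the holder and bring the lid right down so that the pod is pressed fully home and stays clamped. Put every brown pod away upright in the lanes of the sloped steel rack, at most two to a lane, each slid right down against the stop or against the pod in front of it. Leave the coffee cup on the brewer's drip tray, the bell, sugar pot, teaspoon and timer where they are, and let go of everything at the end.

Things in the scene. Friction and masses are not known exactly. Their poses are not given: they have to be found in the camera images.
- brewer: black pod brewer, 176 x 118 mm, front (handle, cup) to its -x; fixed; origin on the counter under its middle, z up. Its head (flat top 148 mm above the counter, 110 mm wide, from 94 mm in front of the origin to 10 mm behind it) has the pod holder in a round well 40 mm in front of the origin
- lid (a joint): angle of the brewer's clamp lid in rad: 0 shut, grows as its front rises, stops at 1.8 (leaning back beyond upright). The hinge is stiff: the lid stays at any angle, and moving it takes 4 to 6 N at the handle, up to about 10 N while pressing a pod down. Starts ajar
- lid_handle (a point): centre of the lid's handle: a round steel bar 12 mm thick, parallel to the brewer's y axis, free for 66 mm between two side arms, with 30 mm free between it and the lid's plate; 151 mm from the hinge axis; at lid angle 0 it is 105 mm in front of the brewer's origin, 177 mm above the counter
- lid_hinge (a point): the lid's hinge axis (parallel to the brewer's y axis): 45 mm behind the brewer's origin, 158 mm above the counter, 85 mm behind the holder's axis
- holder (a joint): how far the sprung pod holder is pressed down, in m: 0 free (up), 0.010 bottom stop; only the shut lid on a pod presses it (spring 2.5 N free, 5.5 N down; it springs up again when the lid is opened)
- holder_seat (a point): on the holder's axis, where the centre of a seated pod's bottom lies (126 mm above the counter while the holder is up); moves with the holder. The holder is a steel ring, 61 mm across outside with a 46 mm hole, its rim 34 mm above this point: the pod's cup hangs in the hole, its collar wholly above the rim
- used_pod: used pod with grey collar and silver foil with a brown pierced hole, starts in the brewer's holder; same shape as the others: 48 mm tall: white cup tapering from 43 mm across to 38 mm at its flat bottom, with a straight collar 52 mm across from 34 to 48 mm above the bottom (grip there); origin at the centre of its bottom, z up through the lid; about 30 g
- decaf_pod: the one green-lidded decaf pod; 48 mm tall: white cup tapering from 43 mm across to 38 mm at its flat bottom, with a straight collar 52 mm across from 34 to 48 mm above the bottom (grip there); origin at the centre of its bottom, z up through the lid; about 30 g
- pod_1: brown-lidded coffee pod (two to four of the four are there); 48 mm tall: white cup tapering from 43 mm across to 38 mm at its flat bottom, with a straight collar 52 mm across from 34 to 48 mm above the bottom (grip there); origin at the centre of its bottom, z up through the lid; about 30 g
- pod_2: brown-lidded coffee pod (two to four of the four are there); 48 mm tall: white cup tapering from 43 mm across to 38 mm at its flat bottom, with a straight collar 52 mm across from 34 to 48 mm above the bottom (grip there); origin at the centre of its bottom, z up through the lid; about 30 g
- pod_3: brown-lidded coffee pod (two to four of the four are there); 48 mm tall: white cup tapering from 43 mm across to 38 mm at its flat bottom, with a straight collar 52 mm across from 34 to 48 mm above the bottom (grip there); origin at the centre of its bottom, z up through the lid; about 30 g
- pod_4: brown-lidded coffee pod (two to four of the four are there); 48 mm tall: white cup tapering from 43 mm across to 38 mm at its flat bottom, with a straight collar 52 mm across from 34 to 48 mm above the bottom (grip there); origin at the centre of its bottom, z up through the lid; about 30 g
- used_bin: round stainless used-pod bin, loose, 350 g, 101 mm across at the rim, 72 mm tall, 3 mm wall, open at the top; origin at the centre of its underside, z up
- rack_deck: sloped floor of the fixed steel pod rack, 126 mm long, 142 mm wide, tilted 22 degrees. Origin on the floor at its low end, midway across, at the inner face of the stop (a plate 40 mm high across the low end), 37 mm above the counter; x up the slope, y left across the lanes, z square to the floor. Polished: a pod set upright in a lane slides down by itself
- lane_left (a point): centre of the left lane's floor (rack_deck y = +0.042), 26 mm up the slope from the stop: here is the centre of the bottom of a pod that rests against the stop; the next pod's is 52 mm further up the slope. Axes as rack_deck. The lane is 47 mm wide between guide walls 12 mm high; pod collars stand clear above the walls
- lane_right (a point): the same for the right lane (rack_deck y = -0.042)
- sneeze_guard: fixed glass guard along the back of the work, parallel to its y axis: an upright pane 8 mm thick in the plane through its origin, top 213 mm above the counter, on a ledge 62 mm wide and 46 mm high; keep the gripper's body clear of it
- coffee_cup: brown-grey stone cup, 68 mm across, 62 mm tall, on the brewer's drip tray; leave it
- sugar_pot: white ramekin, 70 mm across, 42 mm tall; bystander
- kitchen_timer: white wedge timer, 53 x 70 x 50 mm; bystander
- service_bell: desk bell, 84 mm across, 59 mm tall; bystander
- teaspoon: steel teaspoon, 130 mm long, lying near the counter's front edge; bystander

How it is judged:
On the way, in this order (a step that is already met when the one before it is completed fails the run):
1. the brewer's lid is wide open (value of joint lid above 1.2 rad), for 0.2 s.
2. the used pod lies in the bin (horizontal distance between used_pod and used_bin below 0.05 m and z of used_pod in the frame of used_bin below 0.06 m and angle between used_bin's own z axis and vertical below 0.1 rad), for 0.2 s.
3. the decaf pod sits upright in the holder (horizontal distance between decaf_pod and holder_seat below 0.006 m and z of decaf_pod in the frame of holder_seat between -0.004 and 0.004 m and angle between decaf_pod's own z axis and vertical below 0.1 rad), for 0.2 s.
4. the lid is shut on the decaf pod and has pressed it home (all of step 3 and value of joint lid below 0.06 rad and value of joint holder above 0.0065 m), for 0.2 s.
At the end, for the whole second after the job is handed in: The used pod lies in the upright bin; the decaf pod sits in the holder (within 6 mm, upright), the lid is shut (under 0.06 rad) and holds the holder at least 6.5 mm down; every brown pod stands at rest, square on the rack's floor in a lane, within 6 mm of the stop or within 7 mm of the pod in front (all of step 2 and all of step 4 and z of pod_1 in the frame of rack_deck between -0.004 and 0.005 m and angle between the z axis of each of pod_1, pod_2, pod_3, pod_4 and the z axis of rack_deck, either way round below 0.12 rad and (y of pod_1 in the frame of rack_deck between -0.051 and -0.033 m or y of pod_1 in the frame of rack_deck between 0.033 and 0.051 m) and x of each of pod_1, pod_2, pod_3, pod_4 in the frame of rack_deck below 0.087 m and (x of pod_1 in the frame of rack_deck below 0.032 m or distance between pod_1 and pod_2 below 0.059 m or distance between pod_1 and pod_3 below 0.059 m or distance between pod_1 and pod_4 below 0.059 m) and linear speed of each of pod_1, pod_2, pod_3, pod_4 below 0.02 m/s and z of pod_2 in the frame of rack_deck between -0.004 and 0.005 m and (y of pod_2 in the frame of rack_deck between -0.051 and -0.033 m or y of pod_2 in the frame of rack_deck between 0.033 and 0.051 m) and (x of pod_2 in the frame of rack_deck below 0.032 m or distance between pod_2 and pod_1 below 0.059 m or distance between pod_2 and pod_3 below 0.059 m or distance between pod_2 and pod_4 below 0.059 m) and z of pod_3 in the frame of rack_deck between -0.004 and 0.005 m and (y of pod_3 in the frame of rack_deck between -0.051 and -0.033 m or y of pod_3 in the frame of rack_deck between 0.033 and 0.051 m) and (x of pod_3 in the frame of rack_deck below 0.032 m or distance between pod_3 and pod_1 below 0.059 m or distance between pod_3 and pod_2 below 0.059 m or distance between pod_3 and pod_4 below 0.059 m) and z of pod_4 in the frame of rack_deck between -0.004 and 0.005 m and (y of pod_4 in the frame of rack_deck between -0.051 and -0.033 m or y of pod_4 in the frame of rack_deck between 0.033 and 0.051 m) and (x of pod_4 in the frame of rack_deck below 0.032 m or distance between pod_4 and pod_1 below 0.059 m or distance between pod_4 and pod_2 below 0.059 m or distance between pod_4 and pod_3 below 0.059 m)); the robot touches nothing.
It fails at once if a bystander (sugar pot, timer, bell or teaspoon) was moved more than 5 cm (distance of any of sugar_pot, kitchen_timer, service_bell, teaspoon from where it was at the start of the episode above 0.05 m).
It fails at once if the coffee cup was moved more than 3 cm or tipped (distance of coffee_cup from where it was at the start of the episode above 0.03 m or angle between coffee_cup's own z axis and vertical above 0.4 rad).
It fails at once if the used-pod bin was tipped over (angle between used_bin's own z axis and vertical above 0.8 rad).
Of pod_1, pod_2, pod_3, pod_4 only 2 to 4 are there at a start; the rules pass over those that are not, and their reading is None.
At some moment in a run one of used_bin, decaf_pod, pod_1, pod_2, pod_3, pod_4 may be knocked a few centimetres aside while the robot is not near it.
It also fails if it takes over 210 s, if anything falls off the work surface, if the arm or the gripper's body presses on something with over 40 N, if the wrist force passes 120 N, or if a joint passes its speed limit or range.

## Working session

There is one attempt and no reset: what is moved stays moved. The work goes in short steps, Python scripts to look and compute and a shell command to move; the robot and the scene stay as the last step left them, time stands still between calls to the robot, and variables do not carry over. Pictures are saved under pics/ and viewed, at most 14 in all, crops included, and the job is handed in when it is done.

```bash
ls; mkdir -p pics; python3 - <<'E'
from rig import robot
import cv2,numpy as np
print(robot.state())
for n in ["scene","side","wrist"]:
    d=robot.get_image(n); cv2.imwrite(f"pics/{n}0.png",d["pixels"][:,:,::-1]); np.savez(f"pics/{n}0.npz",**d)
    print(n,d["intrinsics"].round(1).tolist(),d["cam_to_world"].round(3).tolist())
E
```

```text
nudge.py
pics
rig.py
{'clock': 0.0, 'q': array([-1.40512641,  0.47777844,  0.02233023,  1.55640392, -0.01148359,
        1.10930273, -0.08310883]), 'qd': array([-1.80429924e-03,  1.00659300e-03, -3.24540930e-04,  8.53319917e-04,
        2.41640844e-03, -6.22975558e-05,  1.25191592e-03]), 'effort': array([ 5.43212918e-04, -5.82839048e+01,  1.53474826e+00, -2.72615683e+01,
       -5.43152390e-02,  1.69108773e-02,  1.80944512e-04]), 'tool_pos': array([0.18234964, 0.64929803, 0.22171614]), 'eef_rot': array([-3.13983391e+00,  1.40226881e-04,  2.86785189e+00]), 'force': array([-0.01310771, -0.02935192, -0.13949457]), 'ft_torque': array([0.00986032, 0.03424306, 0.0373495 ]), 'finger_force': 0.0, 'grip_width': 0.08765204908704821}
scene [[393.5, 0.0, 256.5], [0.0, 393.5, 197.0], [0.0, 0.0, 1.0]] [[0.723, -0.465, 0.512, -0.207], [-0.691, -0.503, 0.519, -0.717], [0.017, -0.729, -0.685, 1.079], [0.0, 0.0, 0.0, 1.0]]
side [[448.4, 0.0, 261.7], [0.0, 448.4, 182.4], [0.0, 0.0, 1.0]] [[-0.859, -0.259, 0.441, -0.357], [-0.511, 0.466, -0.722, 1.337], [-0.018, -0.846, -0.533, 1.13], [0.0, 0.0, 0.0, 1.0]]
wrist [[317.7, 0.0, 256.6], [0.0, 317.7, 190.3], [0.0, 0.0, 1.0]] [[0.271, 0.924, 0.269, 0.109], [0.963, -0.26, -0.076, 0.671], [-0.0, 0.279, -0.96, 0.384], [0.0, 0.0, 0.0, 1.0]]
```
View pics/scene0.png

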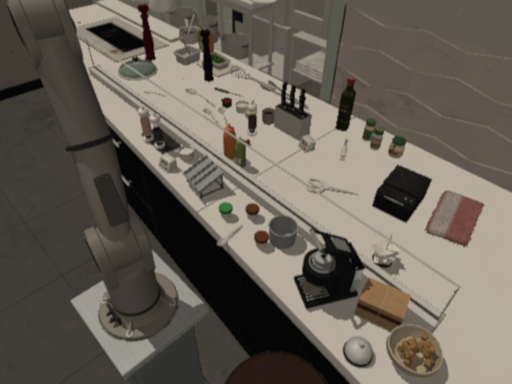

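View pics/side0.png

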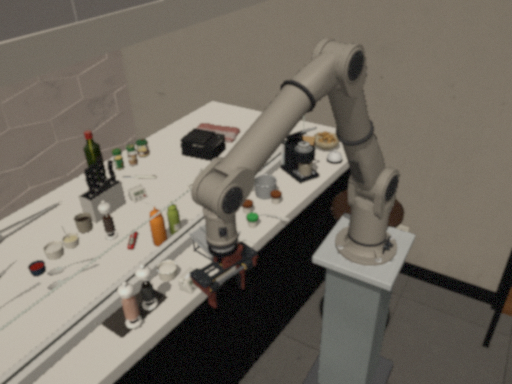

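The scene view shows the green pod (226,208), brown pods (252,209) and (261,237), bin (283,232), rack (205,178), brewer (330,270), bell (358,350) and spoon (230,235). The side view shows the same layout, with the arm over the rack.

```bash
cat > h.py <<'E'
import numpy as np,cv2
def cloud(d):
    K=d["intrinsics"];z=d["range_z"];v,u=np.indices(z.shape)
    P=np.stack([(u-K[0,2])/K[0,0]*z,(v-K[1,2])/K[1,1]*z,z],-1)
    T=d["cam_to_world"];P=P@T[:3,:3].T+T[:3,3];P[z<=0]=np.nan
    return P
def ray(d,u,v,h):
    K=d["intrinsics"];T=d["cam_to_world"];r=T[:3,:3]@np.array([(u-K[0,2])/K[0,0],(v-K[1,2])/K[1,1],1]);o=T[:3,3]
    return o+r*(h-o[2])/r[2]
def blobs(d,lo,hi,h,amin=25):
    hsv=cv2.cvtColor(d["pixels"],cv2.COLOR_RGB2HSV);m=cv2.inRange(hsv,lo,hi)
    n,l,s,c=cv2.connectedComponentsWithStats(m);P=cloud(d)
    for i in range(1,n):
        if s[i,4]>=amin: print(c[i].round(1),s[i,2:5],"ray",ray(d,*c[i],h).round(4),"depth",np.nanmedian(P[l==i],0).round(4))
GREEN=((45,80,40),(90,255,255));BROWN=((3,90,40),(15,255,200))
E
python3 - <<'E'
from h import *
for n in ["scene","side"]:
    d=dict(np.load(f"pics/{n}0.npz"));print(n)
    print("G");blobs(d,*GREEN,.048);print("B");blobs(d,*BROWN,.048)
    P=cloud(d)
    for nm,uv in dict(scene=dict(bin=(283,232),rack=(205,176),cup=(320,262),lidtop=(340,242),handle=(318,238),traycorner=(312,303),bell=(358,350),spoon=(230,235),wt=(168,163),w2=(187,154)),side={}).get(n).items(): print(nm,P[uv[1],uv[0]].round(3))
    im=d["pixels"][:,:,::-1]
    if n=="scene": cv2.imwrite("pics/c1.png",cv2.resize(im[140:320,150:390],None,fx=3.3,fy=3.3,interpolation=cv2.INTER_CUBIC))
E
```

```text
scene
G
[216.   58.4] [11  7 46] ray [1.2332 1.1216 0.048 ] depth [1.2252 1.1088 0.0536]
[370.5 122.1] [ 8  7 51] ray [1.334  0.0725 0.048 ] depth [1.2577 0.0324 0.1011]
[377.4 131.5] [ 9  6 25] ray [1.2898 0.0033 0.048 ] depth [ 1.2228 -0.0279  0.0943]
[367.5 133.7] [ 7  9 33] ray [1.2394 0.0241 0.048 ] depth [1.2506 0.0283 0.0413]
[398.6 140.5] [12  8 80] ray [ 1.2992 -0.104   0.048 ] depth [ 1.2489 -0.1245  0.0818]
[225.3 207.8] [ 13  11 111] ray [0.4376 0.1001 0.048 ] depth [0.4388 0.1005 0.0464]
B
[210.8  42. ] [ 6 21 94] ray [1.367  1.3384 0.048 ] depth [1.2983 1.2472 0.0959]
[350.4  80.2] [ 8 10 57] ray [1.6164 0.3997 0.048 ] depth [1.2509 0.1753 0.2567]
[145.6 125.5] [ 10  16 103] ray [0.519  0.7723 0.048 ] depth [0.4889 0.7115 0.0871]
[229.6 128.9] [11 11 61] ray [0.7916 0.4851 0.048 ] depth [0.6968 0.3683 0.1482]
[228.6 145.5] [ 13  27 240] ray [0.7023 0.3886 0.048 ] depth [0.6805 0.3624 0.0725]
[463.7 221. ] [ 38  49 994] ray [ 1.0286 -0.5391  0.048 ] depth [ 1.0446 -0.5363  0.034 ]
[252.  208.7] [ 13  11 109] ray [0.507  0.0292 0.048 ] depth [0.5079 0.0301 0.0467]
[431.1 
[... 2145 characters left out ...]
048 ] depth [0.6988 0.3866 0.1533]
[157.9 229.7] [ 17  32 381] ray [0.7151 0.3653 0.048 ] depth [0.6807 0.3973 0.0805]
[132.3 241.6] [ 9 14 37] ray [0.7504 0.4683 0.048 ] depth [0.78   0.4423 0.0147]
[232.  257.5] [ 24  25 234] ray [0.3728 0.3558 0.048 ] depth [0.1569 0.6474 0.3632]
[254.3 260. ] [ 6 10 35] ray [0.2963 0.3278 0.048 ] depth [0.1315 0.5836 0.321 ]
[242.4 278.2] [ 7 20 69] ray [0.2838 0.4249 0.048 ] depth [0.1593 0.6031 0.2495]
[208.  294.1] [ 24  28 165] ray [0.3421 0.5414 0.048 ] depth [0.1866 0.7056 0.2783]
[507.8 304.1] [ 10  29 177] ray [-0.4987  0.1092  0.048 ] depth [-0.5872 -0.6427 -0.6294]
[132.  309.5] [15 12 59] ray [0.5109 0.713  0.048 ] depth [0.4811 0.7367 0.088 ]
```

View pics/c1.png

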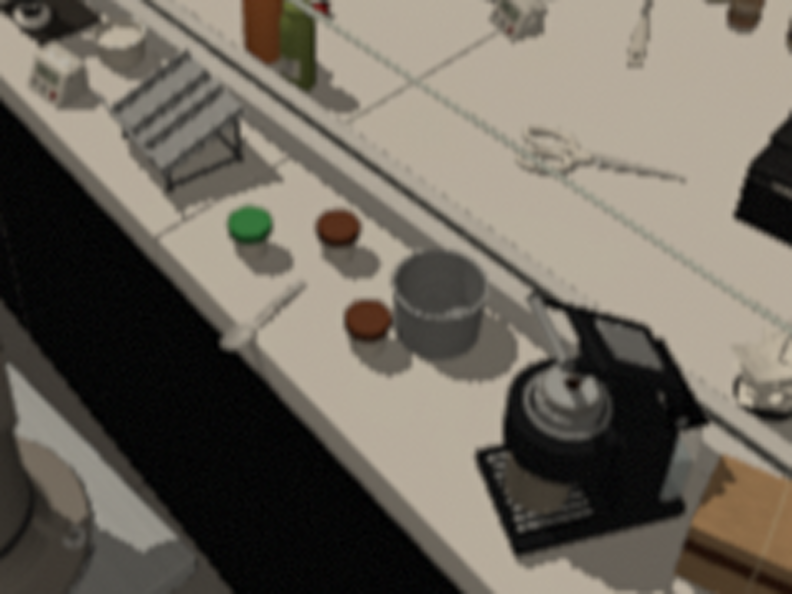

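The zoom shows only two brown pods, with the green pod beside them. The lid is ajar and the used pod sits in the holder around full-frame (323,256). The two fixed cameras disagree by about 13 mm in y, so I'll check against the wrist camera.

```bash
cat > goto.py <<'E'
# usage: goto.py x y z [roll pitch yaw] -> shift+rotvec in tool axes, rows needed
import sys,numpy as np
from scipy.spatial.transform import Rotation as R
from rig import robot
s=robot.state();a=list(map(float,sys.argv[1:]))
R0=R.from_euler("xyz",s["eef_rot"]);R1=R.from_euler("xyz",a[3:6]) if len(a)>5 else R0
d=R0.inv().apply(np.array(a[:3])-s["tool_pos"]);r=(R0.inv()*R1).as_rotvec()
print("tcp",s["tool_pos"].round(4),s["eef_rot"].round(4),"w",round(s["grip_width"],4),"t",s["clock"])
print("shift",d.round(4),"rot",r.round(4),"rows",round(max(np.linalg.norm(d)/.0417,np.linalg.norm(r)/.125),1))
E
python3 goto.py 0.44 -0.02 0.38 3.1416 0 3.1416
```

```text
tcp [0.1824 0.6495 0.2219] [-3.1402e+00  1.0000e-04  2.8678e+00] w 0.0876 t 0.15
shift [-0.429  -0.5751 -0.1573] rot [-1.300e-03 -1.000e-04 -2.738e-01] rows 17.6
```

```bash
python3 nudge.py '0 0 -.08 0 0 0;0 0 -.157 0 0 0;-.1 -.13 -.157 0 0 -.07;-.1 -.13 -.157 0 0 -.14;-.2 -.27 -.157 0 0 -.2;-.2 -.27 -.157 0 0 -.274;-.3 -.4 -.157 0 0 -.274;-.3 -.4 -.157 0 0 -.274;-.3 -.4 -.157 0 0 -.274;-.43 -.575 -.157 0 0 -.274;-.43 -.575 -.157 0 0 -.274;-.43 -.575 -.157 0 0 -.274'; python3 goto.py 0.44 -0.02 0.38 3.1416 0 3.1416
```

```text
clock: 1.15
tool_pos: [0.3298, 0.2672, 0.3674]
eef_rot: [3.141, -0.0, -3.141]
force: [0.7, 0.1, -0.2]
grip_width: 0.0879
finger_force: 0.0
tcp [0.3298 0.2672 0.3674] [ 3.1413e+00 -1.0000e-04 -3.1415e+00] w 0.0879 t 1.15
shift [-0.1101 -0.2872 -0.0127] rot [ 0.0003 -0.0001  0.0001] rows 7.4
```

```bash
python3 nudge.py '-.11 -.287 -.01 0 0 0;-.11 -.287 -.01 0 0 0;-.11 -.287 -.01 0 0 0;-.11 -.287 -.01 0 0 0;-.11 -.287 -.01 0 0 0;-.11 -.287 -.01 0 0 0;-.11 -.287 -.01 0 0 0;-.11 -.287 -.01 0 0 0;-.11 -.287 -.01 0 0 0;-.11 -.287 -.01 0 0 0'; python3 - <<'E'
from rig import robot
from h import *
print(robot.state()["tool_pos"])
for n in ["wrist","scene","side"]:
    d=robot.get_image(n);np.savez(f"pics/{n}1.npz",**d);print(n)
    blobs(d,*GREEN,.048,60);blobs(d,*BROWN,.048,60)
    if n=="wrist":
        cv2.imwrite("pics/w1.png",d["pixels"][:,:,::-1])
        print(d["cam_to_world"].round(3).tolist())
E
```

```text
clock: 1.98
tool_pos: [0.4395, -0.0179, 0.3773]
eef_rot: [3.141, -0.0, 3.14]
force: [-0.4, 0.7, -0.6]
grip_width: 0.0879
finger_force: 0.0
[ 0.43948467 -0.01791732  0.37725183]
wrist
[337.  151.2] [ 34  33 871] ray [0.4429 0.1089 0.048 ] depth [0.4425 0.1088 0.0486]
[213.3 150.6] [ 34  34 884] ray [ 0.4413 -0.0833  0.048 ] depth [ 0.4416 -0.0834  0.0483]
[290.  194.4] [ 33  31 762] ray [0.5129 0.0378 0.048 ] depth [0.5125 0.0378 0.0485]
[[0.003, 0.96, 0.279, 0.363], [1.0, -0.003, 0.001, -0.017], [0.002, 0.279, -0.96, 0.539], [0.0, 0.0, 0.0, 1.0]]
scene
[398.7 140.5] [12  8 79] ray [ 1.2996 -0.1041  0.048 ] depth [ 1.2504 -0.1238  0.0817]
[225.3 207.8] [ 13  11 111] ray [0.4376 0.1001 0.048 ] depth [0.4381 0.1023 0.0469]
[250.6 111.8] [ 30  23 365] ray [0.9686 0.5303 0.048 ] depth [ 0.4212 -0.0545  0.5205]
[145.5 125.2] [10 16 98] ray [0.5199 0.7745 0.048 ] depth [0.4883 0.7123 0.0913]
[230.3 128.1] [13 10 69] ray [0.7987 0.4883 0.048 ] depth [0.684  0.3614 0.1552]
[262.2 141.7] [ 20  30 181] ray [0.8326 0.3089 0.048 ] depth [ 0.4331 -0.0939  0.4618]
[228.6 145.5] [ 12  27 239] ray [0
[... 1016 characters left out ...]
5  0.0362]
[ 87.8 134.7] [ 9 10 62] ray [ 1.6325 -0.0871  0.048 ] depth [1.2487 0.1864 0.2588]
[341.8 203.5] [ 20  30 322] ray [ 0.1597 -0.1504  0.048 ] depth [ 0.2534 -0.4154 -0.1456]
[275.5 193.6] [10  8 67] ray [ 0.439  -0.0806  0.048 ] depth [ 0.439  -0.0768  0.0486]
[246.7 203.4] [10  8 68] ray [0.5082 0.0438 0.048 ] depth [0.5074 0.0428 0.0474]
[396.  215.7] [ 14  23 207] ray [-0.0613 -0.1767  0.048 ] depth [-0.0065 -0.4488 -0.149 ]
[157.9 229.7] [ 17  32 383] ray [0.715  0.3654 0.048 ] depth [0.6807 0.397  0.0792]
[507.8 304. ] [ 11  29 172] ray [-0.4987  0.1086  0.048 ] depth [-0.5877 -0.6444 -0.63  ]
[131.2 306.8] [ 16  19 128] ray [0.5213 0.7062 0.048 ] depth [0.4813 0.7346 0.0942]
```

View pics/w1.png

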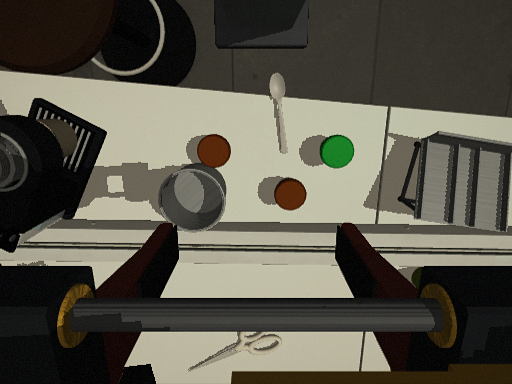

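The wrist view shows the bin (192,197), browns at (213,151) and (290,194), green at (337,151), the rack on the right (465,185) and the brewer at the left edge, turned about 30°. Next I'll look from above the brewer.

```bash
python3 nudge.py '0 -.25 -.03 0 0 0;0 -.25 -.03 0 0 0;0 -.25 -.03 0 0 0;0 -.25 -.03 0 0 0;0 -.25 -.03 0 0 0;0 -.25 -.03 0 0 0;0 -.25 -.03 0 0 0;0 -.25 -.03 0 0 0;0 -.25 -.03 0 0 0;0 -.25 -.03 0 0 0'; python3 - <<'E'
from rig import robot
from h import *
print(robot.state()["tool_pos"])
d=robot.get_image("wrist");np.savez(f"pics/w2.npz",**d)
cv2.imwrite("pics/w2.png",d["pixels"][:,:,::-1])
P=cloud(d)
hs=P[...,2];
for lo,hi in [(0.15,.17),(.17,.19),(.19,.21),(.21,.24),(.24,.3),(.3,.35)]:
    m=(hs>lo)&(hs<hi)&(P[...,0]<.62);print(lo,m.sum(),np.nanmedian(P[m],0).round(3) if m.any() else "")
E
```

```text
clock: 2.97
tool_pos: [0.4404, -0.2653, 0.4069]
eef_rot: [3.14, -0.001, -3.138]
force: [-0.1, 0.7, -0.1]
grip_width: 0.0877
finger_force: 0.0
[ 0.44042    -0.26526253  0.40693331]
0.15 611 [ 0.431 -0.336  0.16 ]
0.17 745 [ 0.442 -0.341  0.174]
0.19 982 [ 0.501 -0.375  0.201]
0.21 3743 [ 0.473 -0.344  0.222]
0.24 1724 [ 0.418 -0.333  0.258]
0.3 0
```

View pics/w2.png

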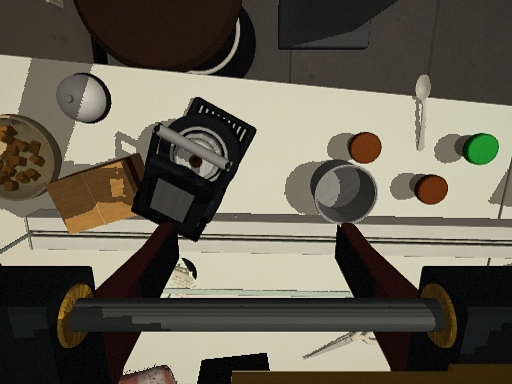

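The brewer is seen from above: bar from (157,131) to (227,166), lid plate (175,197), tray (240,115), pod foil hole (196,160), bin (346,192). Now I'll fit the geometry.

```bash
cat > geo.py <<'E'
from h import *
d=dict(np.load("pics/w2.npz"));P=cloud(d);z=P[...,2];hsv=cv2.cvtColor(d["pixels"],cv2.COLOR_RGB2HSV)
roi=np.zeros(z.shape,bool);roi[110:185,145:240]=1
m=roi&(z>.235)&(z<.3);Q=P[m];c=Q.mean(0);c2,_,V=np.linalg.svd(Q-c,full_matrices=False)
ax=V[0]*np.sign(V[0][1]);t=(Q-c)@ax
mid=c+ax*(np.percentile(t,1)+np.percentile(t,99))/2
yaw=np.arctan2(-ax[0],ax[1]);print("bar n",len(Q),"axis",ax.round(3),"yaw",yaw.round(4),"len",np.ptp(np.percentile(t,[1,99])).round(4),"mid",mid.round(4),"topz",np.percentile(Q[:,2],95).round(4),"sv",(c2/len(Q)**.5).round(4))
# pod foil & ring circles
for lo,hi,nm in [(.170,.180,"pod foil"),(.156,.164,"ring"),(.144,.152,"headtop")]:
    mm=(z>lo)&(z<hi)&(np.abs(P[...,0]-.44)<.07)&(np.abs(P[...,1]+.335)<.07)
    print(nm,mm.sum(),np.nanmean(P[mm],0).round(4), np.nanmin(P[mm],0).round(3),np.nanmax(P[mm],0).round(3))
    np.save("pics/"+nm.replace(" ","")+".npy",P[mm])
f=np.array([-np.cos(yaw),-np.sin(yaw)]);print("front",f)
a=np.arcsin((np.percentile(Q[:,2],95)-.006-.158)/.151);print("theta",a-.126)
o=mid[:2]-f*(.151*np.cos(a)-.045);print("origin from bar",o.round(4),"holder",(o+.04*f).round(4))
# tray: dark pixels z<.035
mm=(z>.008)&(z<.04)&(hsv[...,2]<70)&(P[...,0]<.5)&(P[...,0]>.3)&(np.abs(P[...,1]+.33)<.12)
pts=P[mm][:,:2]; print("tray n",mm.sum(), "front extent",np.percentile((pts-o)@f,[50,99,100]).round(4), "y ext",np.percentile((pts-o)@ax[:2],[0,1,99,100]).round(4))
# bin rim
mm=(z>.062)&(z<.08)&(np.abs(P[...,0]-.51)<.08)&(np.abs(P[...,1]+.1)<.09)
from scipy.optimize import least_squares
q=P[mm][:,:2];r=least_squares(lambda p:np.hypot(*(q-p[:2]).T)-p[2],[.51,-.1,.05],loss="soft_l1",f_scale=.002);print("bin",r.x.round(4),mm.sum())
blobs(d,*GREEN,.048,60);blobs(d,*BROWN,.048,300)
# guard
mm=(z>.19)&(z<.23)&(P[...,0]>.55);print("guard",mm.sum());q=P[(z>.04)&(z<.052)&(P[...,0]>.53)&(P[...,0]<.75)];print("ledge",len(q),np.percentile(q[:,0],[1,50,99]).round(3))
E
python3 geo.py
```

```text
bar n 2164 axis [0.1   0.975 0.197] yaw -0.1022 len 0.0886 mid [ 0.4237 -0.3346  0.251 ] topz 0.2615 sv [[ 0.0004  0.0008 -0.0009]
 [ 0.0004  0.0008 -0.0008]
 [ 0.0004  0.0008 -0.0008]
 ...
 [-0.0007 -0.0006  0.0001]
 [-0.0007 -0.0006  0.0001]
 [-0.0007 -0.0006  0.    ]]
pod foil 703 [ 0.4389 -0.3414  0.1743] [ 0.413 -0.367  0.17 ] [ 0.461 -0.317  0.177]
ring 272 [ 0.4261 -0.3318  0.16  ] [ 0.408 -0.372  0.156] [ 0.466 -0.311  0.164]
headtop 2033 [ 0.4241 -0.3301  0.1481] [ 0.384 -0.395  0.144] [ 0.51  -0.287  0.152]
front [-0.99477986  0.10204421]
theta 0.5756117168516378
origin from bar [ 0.4936 -0.3418] holder [ 0.4538 -0.3377]
tray n 868 front extent [0.0991 0.1266 0.1285] y ext [-0.0492 -0.0449  0.0646  0.0667]
bin [ 0.5153 -0.1182  0.049 ] 725
[482.2 148.8] [ 33  32 785] ray [0.4432 0.1089 0.048 ] depth [0.4432 0.1081 0.049 ]
[365.5 147.4] [ 32  31 751] ray [ 0.4414 -0.0839  0.048 ] depth [ 0.4408 -0.0841  0.0487]
[432.5 189.6] [ 30  29 670] ray [0.5133 0.0379 0.048 ] depth [0.5135 0.0374 0.0489]
guard 1150
ledge 12111 [0.542 0.604 0.64 ]
```

```bash
cat >> geo.py <<'E'
print("----")
V=hsv[...,2];m=roi&(z>.245)&(z<.275)&(V>90);print(m.sum())
n,l,s,cc=cv2.connectedComponentsWithStats(m.astype(np.uint8));k=1+s[1:,4].argmax();m=l==k;print(s[k])
Q=P[m];c=Q.mean(0);w,Vt=np.linalg.eigh(np.cov((Q-c).T));ax=Vt[:,2]*np.sign(Vt[1,2]);t=(Q-c)@ax;e=np.percentile(t,[1,99]);mid=c+ax*e.mean()
yaw=np.arctan2(-ax[0],ax[1]);f=np.array([-np.cos(yaw),-np.sin(yaw)]);y=np.array([-np.sin(yaw),np.cos(yaw)])
print("bar axis",ax.round(3),"yaw",yaw.round(4),"len",np.ptp(e).round(4),"mid",mid.round(4),"z95",np.percentile(Q[:,2],95).round(4))
# rect of the brewer footprint: low dark tray
mm=(z>.008)&(z<.04)&(V<80)&(P[...,0]<.5)&(P[...,0]>.3)&(np.abs(P[...,1]+.33)<.12)
pts=P[mm][:,:2]
for nm in ["podfoil","ring","headtop"]:
    q=np.load("pics/%s.npy"%nm)[:,:2];h=cv2.convexHull(q.astype(np.float32))[:,0];print(nm,"minEnclosing",np.round(cv2.minEnclosingCircle(q.astype(np.float32))[0],4),cv2.minEnclosingCircle(q.astype(np.float32))[1], "brewer y ext",np.percentile(q@y,[.5,99.5]).round(4),"front ext",np.percentile(q@f,[.5,99.5]).round(4))
print("tray y ext",np.percentile(pts@y,[.5,99.5]).round(4),"front",np.percentile(pts@f,[.5,99.5]).round(4))
print("minAreaRect tray",cv2.minAreaRect((pts*1000).astype(np.float32)))
for tr in (.19,.55,.6,.65): pass
print("bar y.mid",mid[:2]@y,"front",mid[:2]@f)
E
python3 geo.py | sed -n '/----/,$p'
```

```text
----
746
[157 125  72  44 732]
bar axis [0.481 0.877 0.002] yaw -0.5014 len 0.0701 mid [ 0.4098 -0.3259  0.26  ] z95 0.2618
podfoil minEnclosing [ 0.4382 -0.3412] 0.026315296068787575 brewer y ext [-0.1138 -0.0632] front ext [-0.5638 -0.5229]
ring minEnclosing [ 0.4379 -0.341 ] 0.031363796442747116 brewer y ext [-0.1185 -0.0584] front ext [-0.5676 -0.5178]
headtop minEnclosing [ 0.4475 -0.337 ] 0.06451474130153656 brewer y ext [-0.1406 -0.0347] front ext [-0.6023 -0.4945]
tray y ext [-0.1469 -0.03  ] front [-0.546  -0.4901]
minAreaRect tray ((416.1427917480469, -329.0552978515625), (117.92513275146484, 66.81233978271484), 61.0533332824707)
bar y.mid -0.08880282753137933 front -0.5159903167408006
```

Everything agrees with the given sizes:

| Item | Position or angle |
|---|---|
| Brewer yaw | about -0.50 |
| Holder axis | (0.438, -0.341) |
| Bar centre | (0.410, -0.326, 0.254) |
| Lid angle | about 0.56 |
| Bin | (0.515, -0.118) |

Next I'll turn the tool across the bar and stay above it.

```bash
python3 -c "
from rig import robot;print(robot.state()['q'])"; python3 goto.py .4063 -.324 .31 3.1416 0 -2.072
```

```text
[-0.49202263  0.08235578  1.00417937  1.71113691 -0.07153905  1.38758267
  2.09868446]
tcp [ 0.4404 -0.2653  0.407 ] [ 3.1404e+00 -4.0000e-04 -3.1374e+00] w 0.088 t 3.0167
shift [ 0.0343 -0.0587  0.097 ] rot [ 1.3000e-03  3.0000e-04 -1.0654e+00] rows 8.5
```

```bash
python3 nudge.py '0 0 0 0 0 .125;0 0 0 0 0 .25;0 0 0 0 0 .375;0 0 0 0 0 .5;0 0 0 0 0 .625;0 0 0 0 0 .75;0 0 0 0 0 .875;0 0 0 0 0 1;0 0 0 0 0 1.125;0 0 0 0 0 1.25;0 0 0 0 0 1.375;0 0 0 0 0 1.5' .030;  python3 goto.py .4063 -.324 .31 3.1416 0 1.069; python3 -c "
from rig import robot;print(robot.state()['q'])"
```

```text
clock: 4.02
tool_pos: [0.4402, -0.2658, 0.4072]
eef_rot: [3.141, -0.001, 1.639]
force: [-0.2, 0.4, 0.2]
grip_width: 0.0301
finger_force: 0.0
tcp [ 0.4402 -0.2658  0.4072] [ 3.1413e+00 -1.5000e-03  1.6389e+00] w 0.0301 t 4.0167
shift [-0.0559 -0.0378  0.0971] rot [-1.000e-04 -1.500e-03  5.699e-01] rows 4.6
[-0.64268849  0.10781134  1.19396448  1.71500017 -0.10333172  1.38837834
  0.63624066]
```

```bash
python3 nudge.py '-.056 -.038 0 0 0 .125;-.056 -.038 0 0 0 .25;-.056 -.038 .03 0 0 .375;-.056 -.038 .06 0 0 .5;-.056 -.038 .097 0 0 .57;-.056 -.038 .097 0 0 .57;-.056 -.038 .097 0 0 .57' .030;  python3 goto.py .4063 -.324 .24 3.1416 0 1.069; python3 - <<'E'
from rig import robot
from h import *
print(robot.state()["q"])
d=robot.get_image("wrist");cv2.imwrite("pics/w3.png",d["pixels"][:,:,::-1])
E
```

```text
clock: 4.6
tool_pos: [0.4056, -0.3245, 0.3097]
eef_rot: [-3.138, 0.0, 1.076]
force: [0.3, -0.6, 0.5]
grip_width: 0.0301
finger_force: 0.0
tcp [ 0.4056 -0.3245  0.3097] [-3.1379e+00  1.0000e-04  1.0755e+00] w 0.0301 t 4.6
shift [0.0008 0.0007 0.0697] rot [-0.0037  0.0001  0.0065] rows 1.7
[-0.46050734  0.29551294  1.26515937  1.86028847 -0.30022861  1.20903477
  0.40660757]
```

View pics/w3.png

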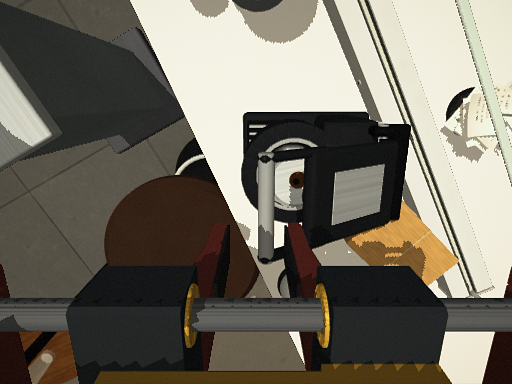

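The bar lies at column 265 (rows 155–258), the plate edge is at column 305, and the fingers straddle the bar at 212/300. I'll descend with a narrower opening.

```bash
python3 nudge.py '.001 .001 .035 0 0 0;.001 .001 .069 0 0 0;.001 .001 .069 0 0 0;.001 .001 .069 0 0 0' .026; python3 nudge.py '0 0 0 0 0 0;0 0 0 0 0 0;0 0 0 0 0 0;0 0 0 0 0 0;0 0 0 0 0 0;0 0 0 0 0 0' 0 20
```

```text
clock: 4.98
tool_pos: [0.4076, -0.3258, 0.2429]
eef_rot: [3.141, -0.0, 1.074]
force: [-0.0, -0.4, -0.3]
grip_width: 0.026
finger_force: 0.0
clock: 5.48
tool_pos: [0.4108, -0.3281, 0.2442]
eef_rot: [3.132, 0.002, 1.073]
force: [7.1, -5.9, -5.5]
grip_width: 0.0114
finger_force: 20.0
```

```bash
python3 nudge.py '0 .015 -.012 0 0 0;0 .027 -.022 0 0 0;0 .040 -.031 0 0 0;0 .052 -.038 0 0 0;0 .066 -.045 0 0 0;0 .080 -.049 0 0 0;0 .095 -.053 0 0 0;0 .110 -.055 0 0 0;0 .122 -.055 0 0 0;0 .132 -.054 0 0 0;0 .132 -.054 0 0 0'; python3 -c "
from rig import robot;print(robot.state()['q'])"
```

```text
clock: 6.4
tool_pos: [0.5247, -0.3902, 0.2981]
eef_rot: [3.138, 0.002, 1.073]
force: [1.9, -1.1, 2.3]
grip_width: 0.0113
finger_force: 20.0
[-0.13794102  0.56986345  1.05623224  1.56763966 -0.50823785  1.30088506
  0.48942932]
```

The lid is open at about 1.54 rad. I'll release, rise, and turn for the used pod.

```bash
python3 nudge.py '0 0 0 0 0 0;0 0 0 0 0 0;0 0 -.03 0 0 0;0 0 -.06 0 0 0;0 0 -.1 0 0 0;0 0 -.1 0 0 -.125;0 -.03 -.1 0 0 -.25;0 -.07 -.1 0 0 -.375;0 -.1 -.1 0 0 -.5;0 -.1 -.1 0 0 -.625;0 -.1 -.1 0 0 -.75;0 -.1 -.1 0 0 -.875' .026; python3 goto.py .438 -.341 .28 3.1416 0 2.640
```

```text
clock: 7.4
tool_pos: [0.4346, -0.3403, 0.3962]
eef_rot: [3.139, -0.001, 1.954]
force: [0.0, -0.1, 0.8]
grip_width: 0.0256
finger_force: 0.0
tcp [ 0.4346 -0.3403  0.3962] [ 3.1390e+00 -6.0000e-04  1.9538e+00] w 0.0256 t 7.4
shift [-0.002   0.0026  0.1162] rot [ 2.700e-03  3.000e-04 -6.862e-01] rows 5.5
```

```bash
python3 nudge.py '-.002 .003 0 0 0 -.125;-.002 .003 0 0 0 -.25;-.002 .003 0 0 0 -.375;-.002 .003 0 0 0 -.5;-.002 .003 0 0 0 -.625;-.002 .003 .04 0 0 -.687;-.002 .003 .07 0 0 -.687;-.002 .003 .07 0 0 -.687' .078; python3 - <<'E'
from rig import robot
from h import *
d=robot.get_image("wrist");cv2.imwrite("pics/w4.png",d["pixels"][:,:,::-1]);np.savez("pics/w4.npz",**d)
P=cloud(d);z=P[...,2]
for lo,hi,nm in [(.170,.180,"pod foil"),(.156,.164,"ring")]:
    mm=(z>lo)&(z<hi)&(np.hypot(P[...,0]-.438,P[...,1]+.341)<.035)
    q=P[mm][:,:2].astype(np.float32);print(nm,mm.sum(),np.round(cv2.minEnclosingCircle(q)[0],4),cv2.minEnclosingCircle(q)[1],np.median(z[mm]))
E
python3 goto.py .438 -.341 .163 3.1416 0 2.640
```

```text
clock: 8.07
tool_pos: [0.4362, -0.3393, 0.3209]
eef_rot: [3.141, -0.008, 2.634]
force: [-0.9, 0.2, -0.8]
grip_width: 0.0756
finger_force: 0.0
pod foil 2028 [ 0.4383 -0.3413] 0.026271523907780647 0.1743513192726979
ring 592 [ 0.4382 -0.3413] 0.03144793212413788 0.16005144572434976
tcp [ 0.4372 -0.3405  0.3238] [ 3.1414 -0.005   2.6332] w 0.0771 t 8.1167
shift [-1.700e-03 -1.000e-04  1.608e-01] rot [ 0.0002 -0.005  -0.0068] rows 3.9
```

View pics/w4.png

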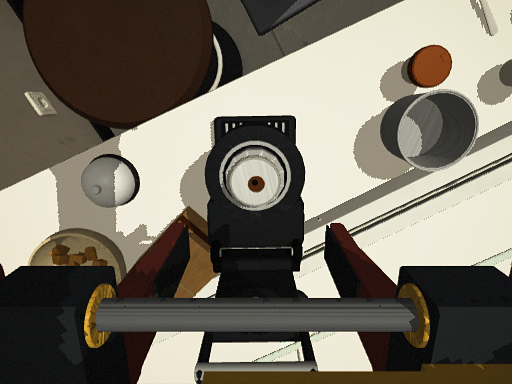

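The lid is open behind the gripper (bar at row 370) and the used pod is centred at (254,180) in the ring. Now I'll descend and grip it by the collar.

```bash
python3 nudge.py '-.001 0 .04 0 0 0;-.001 0 .08 0 0 0;-.001 0 .12 0 0 0;-.001 0 .15 0 0 0;-.001 0 .161 0 0 0;-.001 0 .161 0 0 0;-.001 0 .161 0 0 0' .078; python3 nudge.py '0 0 0 0 0 0;0 0 0 0 0 0;0 0 0 0 0 0;0 0 0 0 0 0;0 0 0 0 0 0' 0 12; python3 nudge.py '0 0 -.03 0 0 0;0 0 -.06 0 0 0;0 0 -.10 0 0 0;0 0 -.13 0 0 0;0 0 -.13 0 0 0'; python3 goto.py .515 -.118 .20 3.1416 0 3.1416
```

```text
clock: 8.7
tool_pos: [0.4408, -0.3433, 0.1665]
eef_rot: [-3.141, 0.002, 2.634]
force: [-0.0, -0.7, 0.7]
grip_width: 0.0782
finger_force: 0.0
clock: 9.12
tool_pos: [0.4401, -0.3425, 0.1651]
eef_rot: [3.141, 0.001, 2.634]
force: [0.8, -0.4, 1.1]
grip_width: 0.05
finger_force: 12.0
clock: 9.53
tool_pos: [0.4416, -0.3448, 0.3005]
eef_rot: [3.141, 0.01, 2.633]
force: [0.3, -0.9, -0.1]
grip_width: 0.0501
finger_force: 12.0
tcp [ 0.4416 -0.3448  0.3005] [3.1411 0.0096 2.633 ] w 0.0501 t 9.5333
shift [0.0473 0.2338 0.1002] rot [-0.0019  0.0095 -0.5086] rows 6.2
```

```bash
python3 nudge.py '0 .04 0 0 0 -.125;.01 .08 0 0 0 -.25;.02 .12 0 0 0 -.375;.03 .16 0 0 0 -.5;.04 .2 0 0 0 -.51;.047 .234 0 0 0 -.51;.047 .234 0 0 0 -.51;.047 .234 0 0 0 -.51'; python3 goto.py .515 -.118 .10 3.1416 0 3.1416
python3 - <<'E'
from h import *
for f in ["w2","wrist1"]:
    d=dict(np.load(f"pics/{f}.npz"));P=cloud(d);z=P[...,2]
    m=(z>.1)&(z<.24)&(P[...,0]>.54)&(P[...,0]<.7)&(P[...,1]>-.25);q=P[m];print(m.sum(),np.percentile(q[:,0],[1,25,50,75,99]).round(3),np.percentile(q[:,2],[50,99]).round(3))
    for z0,z1 in [(.03,.055),(-.01,.01)]:
        for y0 in (-.2,-.1,0,.1):
            m=(z>z0)&(z<z1)&(P[...,0]>.5)&(P[...,0]<.7)&(abs(P[...,1]-y0)<.02);print(z0,y0,np.percentile(P[m][:,0],[1,99]).round(3),end="; ")
    print()
E
```

```text
clock: 10.2
tool_pos: [0.5127, -0.1126, 0.2939]
eef_rot: [3.141, -0.001, -3.134]
force: [-0.4, -0.2, 0.2]
grip_width: 0.0504
finger_force: 12.0
tcp [ 0.5127 -0.1126  0.2939] [ 3.1414e+00 -8.0000e-04 -3.1344e+00] w 0.0504 t 10.2
shift [-0.0024 -0.0055  0.1939] rot [ 0.0002 -0.0008  0.0072] rows 4.7
517 [0.601 0.603 0.605 0.607 0.61 ] [0.214 0.216]
0.03 -0.2 [0.575 0.635]; 0.03 -0.1 [0.544 0.589]; 0.03 0 [0.502 0.639]; 0.03 0.1 [0.58  0.642]; -0.01 -0.2 [0.501 0.698]; -0.01 -0.1 [0.5   0.698]; -0.01 0 [0.501 0.687]; -0.01 0.1 [0.501 0.684]; Traceback (most recent call last):
  File "<stdin>", line 4, in <module>
    return _quantile_unchecked(
        a, q, axis, out, overwrite_input, method, keepdims, weights)
    return _ureduce(a,
                    func=_quantile_ureduce_func,
    ...<5 lines>...
                    overwrite_input=overwrite_input,
                    method=method)
    r = func(a, **kwargs)
    result = _quantile(arr,
                       quantiles=q,
    ...<2 lines>...
                       out=out,
                       weights=wgt)
    slices_having_nans = np.isnan(arr[-1, ...])
                                  ~~~^^^^^^^^^
IndexError: index -1 is out of bounds for axis 0 with size 0
```

```bash
cat > chk.py <<'E'
from rig import robot
from h import *
a=np.load("pics/scene0.npz")["pixels"].astype(int);d=robot.get_image("scene");b=d["pixels"].astype(int)
df=abs(a-b).max(2)
for n,(u,v) in dict(bin=(283,232),decaf=(225,208),A=(261,237),B=(252,209)).items():
    print(n,(df[v-9:v+10,u-9:u+10]>40).sum(),end=" ")
print(); blobs(d,*GREEN,.048,90);blobs(d,*BROWN,.048,90)
E
python3 chk.py | head -1
python3 nudge.py '-.002 -.006 .04 0 0 0;-.002 -.006 .08 0 0 0;-.002 -.006 .12 0 0 0;-.002 -.006 .16 0 0 0;-.002 -.006 .195 0 0 0;-.002 -.006 .195 0 0 0;-.002 -.006 .195 0 0 0'
```

```text
bin 0 decaf 0 A 0 B 0 
clock: 10.83
tool_pos: [0.5128, -0.1229, 0.0988]
eef_rot: [-3.141, -0.004, 3.141]
force: [0.2, 0.0, -0.2]
grip_width: 0.0503
finger_force: 12.0
```

Open to drop, then rise.

```bash
python3 nudge.py '0 0 0 0 0 0;0 0 0 0 0 0;0 0 0 0 0 0;0 0 -.03 0 0 0;0 0 -.07 0 0 0;0 0 -.11 0 0 0;0 0 -.15 0 0 0;0 0 -.2 0 0 0;0 0 -.2 0 0 0' .075; python3 goto.py .443 .109 .28; python3 - <<'E'
from rig import robot
from h import *
d=robot.get_image("wrist");P=cloud(d);z=P[...,2]
m=(np.hypot(P[...,0]-.515,P[...,1]+.118)<.043);print(np.nanpercentile(z[m],[1,20,50,80,99]).round(3))
a=robot.get_image("scene")["pixels"][:,:,::-1];cv2.imwrite("pics/s5.png",np.hstack([cv2.resize(d["pixels"][:,:,::-1],(400,300)),cv2.resize(a[180:300,200:360],(400,300))]))
E
```

```text
clock: 11.58
tool_pos: [0.5175, -0.1224, 0.3076]
eef_rot: [3.141, 0.013, -3.14]
force: [0.6, -1.1, 1.6]
grip_width: 0.0749
finger_force: 0.0
tcp [ 0.5175 -0.1224  0.3076] [ 3.1408  0.0126 -3.1404] w 0.0749 t 11.5833
shift [0.0745 0.2315 0.0268] rot [0. 0. 0.] rows 5.9
[0.003 0.346 0.403 0.406 0.417]
```

View pics/s5.png

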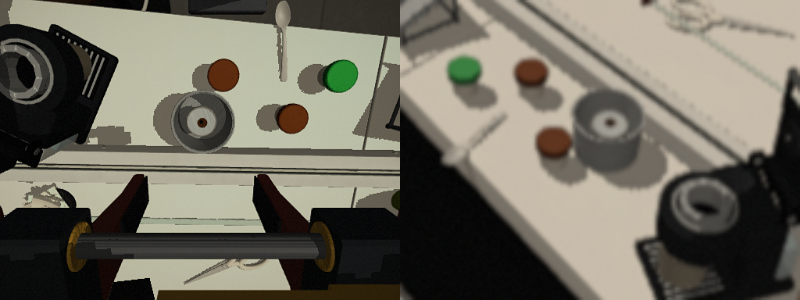

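The used pod lies upright in the bin (wrist 203,122) and the holder is empty. Next is the decaf pod, gripped at the same yaw as the placing so camera bias cancels.

```bash
python3 nudge.py '.02 .04 0 0 0 .125;.03 .08 0 0 0 .25;.04 .12 0 0 0 .375;.06 .16 0 0 0 .5;.074 .2 0 0 0 .5;.074 .231 0 0 0 .5;.074 .231 .03 0 0 .5;.074 .231 .03 0 0 .5' .078; python3 - <<'E'
from rig import robot
from h import *
blobs(robot.get_image("wrist"),*GREEN,.048,60)
E
python3 goto.py .443 .109 .026 3.1416 0 2.640
```

```text
clock: 12.35
tool_pos: [0.4358, 0.1151, 0.2655]
eef_rot: [-3.138, -0.004, 2.652]
force: [-0.4, -0.1, 0.2]
grip_width: 0.0778
finger_force: 0.0
[254.9 171.4] [  43   42 1414] ray [0.4423 0.1101 0.048 ] depth [0.4423 0.1102 0.0483]
tcp [0.4364 0.113  0.2658] [-3.1369 -0.0041  2.651 ] w 0.0782 t 12.4
shift [-0.0087  0.0008  0.2398] rot [-0.0047 -0.0041  0.011 ] rows 5.8
```

```bash
python3 nudge.py '-.007 0 .04 0 0 .01;-.007 0 .08 0 0 .01;-.007 0 .12 0 0 .01;-.007 0 .16 0 0 .01;-.007 0 .2 0 0 .01;-.007 0 .22 0 0 .01;-.007 0 .238 0 0 .01;-.007 0 .238 0 0 .01;-.007 0 .238 0 0 .01' .078; python3 nudge.py '0 0 0 0 0 0;0 0 0 0 0 0;0 0 0 0 0 0;0 0 0 0 0 0;0 0 0 0 0 0' 0 12; python3 goto.py .4425 .1095 .028 3.1416 0 2.640
```

```text
clock: 13.15
tool_pos: [0.4453, 0.1048, 0.0308]
eef_rot: [-3.139, -0.001, 2.632]
force: [-0.3, 0.2, 0.3]
grip_width: 0.0779
finger_force: 0.0
clock: 13.57
tool_pos: [0.4465, 0.1069, 0.0322]
eef_rot: [3.14, 0.001, 2.634]
force: [-1.1, -1.0, 6.2]
grip_width: 0.0503
finger_force: 12.0
tcp [0.4465 0.1069 0.0322] [3.1402e+00 8.0000e-04 2.6340e+00] w 0.0503 t 13.5667
shift [0.0048 0.0003 0.0042] rot [ 0.0014  0.0008 -0.006 ] rows 0.2
```

```bash
python3 nudge.py '0 0 -.04 0 0 0;0 0 -.08 0 0 0;0 0 -.12 0 0 0;0 0 -.16 0 0 0;0 0 -.2 0 0 0;0 0 -.25 0 0 0;0 0 -.25 0 0 0;0 0 -.25 0 0 0'; python3 - <<'E'
from rig import robot
from h import *
s=robot.state();d=robot.get_image("wrist");print(s["tool_pos"]);blobs(d,*GREEN,s["tool_pos"][2]+.017,60)
E
python3 goto.py .4423 -.3439 .28 3.1416 0 2.640
```

```text
clock: 14.23
tool_pos: [0.4477, 0.1073, 0.2846]
eef_rot: [3.135, 0.003, 2.634]
force: [0.2, -1.4, -0.3]
grip_width: 0.0502
finger_force: 12.0
[0.44773021 0.10725885 0.28459443]
[256.5 243. ] [ 100   99 7800] ray [0.4415 0.1118 0.3016] depth [0.442  0.1116 0.3006]
tcp [0.4463 0.1069 0.2822] [3.1386e+00 8.0000e-04 2.6343e+00] w 0.0509 t 14.2833
shift [-0.2155 -0.396   0.0012] rot [ 0.003   0.0008 -0.0057] rows 10.8
```

```bash
python3 nudge.py '-.018 -.033 0 0 0 0;-.036 -.066 0 0 0 0;-.054 -.1 0 0 0 0;-.072 -.133 0 0 0 0;-.09 -.166 0 0 0 0;-.108 -.2 0 0 0 0;-.126 -.232 0 0 0 0;-.144 -.265 0 0 0 0;-.162 -.298 0 0 0 0;-.18 -.33 0 0 0 0;-.198 -.364 0 0 0 0;-.217 -.396 0 0 0 0'; python3 nudge.py '0 0 0 0 0 0;0 0 0 0 0 0;0 0 0 0 0 0';python3 - <<'E'
from rig import robot
from h import *
s=robot.state();d=robot.get_image("wrist");print(s["tool_pos"]);blobs(d,*GREEN,s["tool_pos"][2]+.017,60)
P=cloud(d);z=P[...,2]
for lo,hi,nm in [(.156,.164,"ring")]:
    mm=(z>lo)&(z<hi)&(np.hypot(P[...,0]-.438,P[...,1]+.341)<.035)
    q=P[mm][:,:2].astype(np.float32);print(nm,mm.sum(),np.round(cv2.minEnclosingCircle(q)[0],4),cv2.minEnclosingCircle(q)[1])
E
python3 goto.py .4433 -.3448 .164 3.1416 0 2.640
```

```text
clock: 15.28
tool_pos: [0.4415, -0.3462, 0.2787]
eef_rot: [-3.141, -0.004, 2.634]
force: [1.4, -0.3, -0.3]
grip_width: 0.0504
finger_force: 12.0
clock: 15.53
tool_pos: [0.4421, -0.3441, 0.2793]
eef_rot: [-3.141, -0.004, 2.633]
force: [-0.2, 0.2, 0.4]
grip_width: 0.0507
finger_force: 12.0
[ 0.44212628 -0.34414651  0.27934396]
[256.6 243.2] [ 100   99 7882] ray [ 0.4362 -0.3396  0.2963] depth [ 0.4367 -0.3399  0.2954]
ring 1156 [ 0.4383 -0.3415] 0.03161711245775223
tcp [ 0.4428 -0.3434  0.2798] [ 3.1414e+00 -2.9000e-03  2.6348e+00] w 0.0506 t 15.5833
shift [-0.0015 -0.001   0.1158] rot [ 0.0002 -0.0029 -0.0052] rows 2.8
```

```bash
python3 nudge.py '-.0025 -.001 .03 0 0 0;-.0025 -.001 .06 0 0 0;-.0025 -.001 .085 0 0 0;-.0025 -.001 .1 0 0 0;-.0025 -.001 .11 0 0 0;-.0025 -.001 .115 0 0 0;-.0025 -.001 .115 0 0 0;-.0025 -.001 .115 0 0 0';python3 nudge.py '0 0 0 0 0 0;0 0 0 0 0 0;0 0 0 0 0 0' .056; python3 nudge.py '0 0 0 0 0 0;0 0 0 0 0 0;0 0 -.02 0 0 0;0 0 -.05 0 0 0;0 0 -.09 0 0 0;0 0 -.13 0 0 0;0 0 -.17 0 0 0;0 0 -.17 0 0 0' .075;python3 - <<'E'
from rig import robot
from h import *
d=robot.get_image("wrist");blobs(d,*GREEN,.174,60)
P=cloud(d);z=P[...,2];hsv=cv2.cvtColor(d["pixels"],cv2.COLOR_RGB2HSV);m=cv2.inRange(hsv,*GREEN)>0
q=P[m&(np.abs(z-.174)<.02)];A=np.c_[q[:,:2]-q[:,:2].mean(0),np.ones(len(q))];print("plane",np.linalg.lstsq(A,q[:,2],rcond=None)[0].round(4))
E
python3 goto.py .4433 -.3448 .164 3.1416 0 2.640
```

```text
clock: 16.25
tool_pos: [0.4442, -0.3457, 0.1665]
eef_rot: [3.14, -0.002, 2.635]
force: [-3.2, 2.2, 2.1]
grip_width: 0.0501
finger_force: 12.0
clock: 16.5
tool_pos: [0.4461, -0.3474, 0.1675]
eef_rot: [3.141, 0.003, 2.634]
force: [1.1, 0.1, 0.5]
grip_width: 0.0559
finger_force: 0.0
clock: 17.17
tool_pos: [0.4471, -0.3502, 0.344]
eef_rot: [3.141, 0.012, 2.633]
force: [-0.4, -1.4, -0.2]
grip_width: 0.0747
finger_force: 0.0
[258.5 159.7] [  49   49 1897] ray [ 0.4379 -0.3413  0.174 ] depth [ 0.4379 -0.3412  0.1743]
plane [ 0.0144 -0.0073  0.1741]
tcp [ 0.4463 -0.349   0.3405] [3.1409 0.0081 2.6336] w 0.0752 t 17.2167
shift [0.0061 0.002  0.1765] rot [ 0.0006  0.0081 -0.0064] rows 4.2
```

The decaf is seated: level, lid at z .174, and centred within 0.5 mm. Now back to the lid handle.

```bash
python3 nudge.py '0 0 -.03 0 0 .125;0 0 -.05 0 0 .25;0 0 -.05 0 0 .375;0 0 -.05 0 0 .5;0 0 -.05 0 0 .625;0 0 -.05 0 0 .75;0 0 -.05 0 0 .875;0 0 -.05 0 0 1;0 0 -.05 0 0 1.125;0 0 -.05 0 0 1.25;0 0 -.05 0 0 1.375;0 0 -.05 0 0 1.5' .04;  python3 goto.py .5247 -.3902 .36 3.1416 0 1.073; python3 - <<'E'
from rig import robot
from h import *
d=robot.get_image("wrist");cv2.imwrite("pics/w6.png",d["pixels"][:,:,::-1]);np.savez("pics/w6.npz",**d)
P=cloud(d);z=P[...,2];V=d["pixels"].max(2);m=(z>.285)&(z<.325)&(V>90)&(abs(P[...,0]-.53)<.06)&(abs(P[...,1]+.39)<.06);print(m.sum(),np.percentile(P[m],[2,98],axis=0).round(4))
E
```

```text
clock: 18.22
tool_pos: [0.4446, -0.3466, 0.3852]
eef_rot: [-3.14, -0.0, 1.128]
force: [-0.4, -0.2, -0.4]
grip_width: 0.0402
finger_force: 0.0
tcp [ 0.4446 -0.3466  0.3852] [-3.1403e+00 -3.0000e-04  1.1277e+00] w 0.0402 t 18.2167
shift [-0.005   0.0911  0.0251] rot [-0.0013 -0.0002  0.0547] rows 2.3
1428 [[ 0.5048 -0.4189  0.3088]
 [ 0.5439 -0.3517  0.3153]]
```

View pics/w6.png

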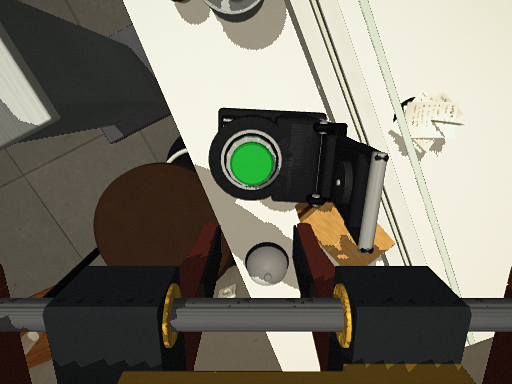

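The green pod is seated at (253,163) and the handle bar runs from (380,157) to (366,248), centred near (.524,-.385). I'll move over it and grip.

```bash
python3 nudge.py '-.003 .03 0 0 0 .055;-.003 .06 0 0 0 .055;-.003 .09 0 0 0 .055;-.003 .09 0 0 0 .055;-.003 .09 .03 0 0 .055;-.003 .09 .06 0 0 .055;-.003 .09 .084 0 0 .055;-.003 .09 .084 0 0 .055;-.003 .09 .084 0 0 .055' .04;  python3 nudge.py '0 0 0 0 0 0;0 0 0 0 0 0;0 0 0 0 0 0;0 0 0 0 0 0;0 0 0 0 0 0;0 0 0 0 0 0' 0 40
```

```text
clock: 19.02
tool_pos: [0.5244, -0.3872, 0.3014]
eef_rot: [-3.139, -0.0, 1.08]
force: [0.3, -0.7, 0.8]
grip_width: 0.0401
finger_force: 0.0
clock: 19.52
tool_pos: [0.5255, -0.3883, 0.3034]
eef_rot: [3.14, 0.0, 1.079]
force: [0.0, -0.6, 3.9]
grip_width: 0.011
finger_force: 40.0
```

```bash
python3 nudge.py '0 -.013 0 0 0 0;0 -.0256 0 0 0 0;0 -.041 .002 0 0 0;0 -.055 .005 0 0 0;0 -.070 .010 0 0 0;0 -.0835 .016 0 0 0;0 -.097 .024 0 0 0;0 -.109 .032 0 0 0;0 -.120 .042 0 0 0;0 -.1305 .053 0 0 0;0 -.140 .065 0 0 0;0 -.1475 .078 0 0 0'; python3 nudge.py '0 -.005 .010 0 0 0;0 -.009 .020 0 0 0;0 -.012 .028 0 0 0;0 -.014 .035 0 0 0;0 -.016 .044 0 0 0;0 -.017 .054 0 0 0;0 -.017 .059 0 0 0;0 -.017 .059 0 0 0;0 -.017 .059 0 0 0'
```

```text
clock: 20.52
tool_pos: [0.397, -0.3187, 0.2254]
eef_rot: [3.136, -0.001, 1.08]
force: [5.1, -1.0, 4.2]
grip_width: 0.011
finger_force: 40.0
clock: 21.27
tool_pos: [0.3813, -0.3112, 0.1673]
eef_rot: [3.139, -0.002, 1.079]
force: [-0.4, 4.9, 25.3]
grip_width: 0.011
finger_force: 40.0
```

```bash
python3 nudge.py '0 0 0 0 0 0;0 0 0 0 0 0;0 0 0 0 0 0' .026; python3 nudge.py '0 0 -.02 0 0 0;0 0 -.05 0 0 0;0 0 -.09 0 0 0;0 0 -.13 0 0 0;0 0 -.17 0 0 0;0 0 -.21 0 0 0;0 0 -.21 0 0 0'; python3 - <<'E'
from rig import robot
from h import *
d=robot.get_image("wrist");cv2.imwrite("pics/w7.png",d["pixels"][:,:,::-1]);np.savez("pics/w7.npz",**d)
P=cloud(d);z=P[...,2];V=d["pixels"].max(2);o=np.array([.473,-.36]);f=np.array([-.877,.481])
fx=(P[...,:2]-o)@f;fy=(P[...,:2]-o)@np.array([.481,.877])
m=(abs(fx-.105)<.006)&(abs(fy)<.028);print("bar",m.sum(),np.nanpercentile(z[m],[5,50,95]).round(4))
for a in (-.03,0,.02,.04,.06,.08):
    m=(abs(fx-a)<.006)&(abs(fy)<.03);print(a,m.sum(),np.nanmedian(z[m]).round(4))
E
python3 chk.py
```

```text
clock: 21.52
tool_pos: [0.3792, -0.3099, 0.1649]
eef_rot: [-3.14, -0.0, 1.078]
force: [0.0, 0.2, -0.5]
grip_width: 0.025
finger_force: 0.0
clock: 22.1
tool_pos: [0.3809, -0.3135, 0.3802]
eef_rot: [3.133, -0.009, 1.077]
force: [-0.4, -0.4, 0.9]
grip_width: 0.0261
finger_force: 0.0
bar 2880 [0.181  0.4777 0.489 ]
-0.03 410 0.1857
0 527 0.1867
0.02 531 0.1867
0.04 980 0.1877
0.06 1743 0.4768
0.08 6022 0.4844
bin 117 decaf 234 A 0 B 249 
[145.6 125.3] [ 9 16 92] ray [0.5194 0.7734 0.048 ] depth [0.489  0.7123 0.0877]
[228.6 145.5] [ 13  27 239] ray [0.7025 0.3889 0.048 ] depth [0.6797 0.3619 0.0725]
[309.1 171. ] [ 32  31 465] ray [0.8308 0.0298 0.048 ] depth [ 0.3483 -0.3179  0.5211]
[463.7 221.1] [ 38  49 988] ray [ 1.0283 -0.5393  0.048 ] depth [ 1.0452 -0.5365  0.0339]
[239.3 207. ] [ 12  11 106] ray [0.4786 0.068  0.048 ] depth [0.4794 0.0682 0.0464]
[261.1 236.6] [ 14  12 131] ray [ 0.4366 -0.0912  0.048 ] depth [ 0.4375 -0.0903  0.0469]
[379.2 311.8] [ 49  40 495] ray [ 0.4879 -0.5362  0.048 ] depth [ 0.4805 -0.542   0.0609]
[411.2 351. ] [ 21  29 156] ray [ 0.4499 -0.6633  0.048 ] depth [ 0.449  -0.6663  0.0557]
[427.9 354.3] [11 25 98] ray [ 0.4746 -0.6993  0.048 ] depth [ 0.4639 -0.6976  0.0639]
[274.1 370.9] [  99   31 2158] ray [ 0.14   -0.4452  0.048 ] depth [ 0.2107 -0.3887 -0.1465]
```

View pics/w7.png

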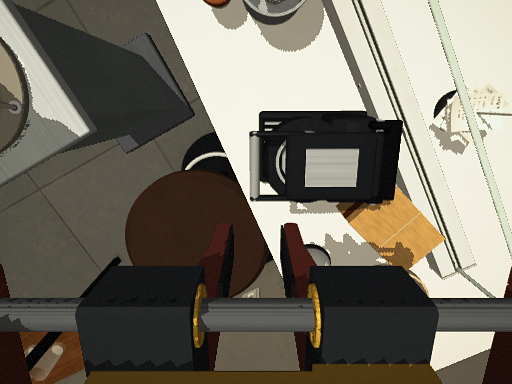

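The lid is shut flat (bar at col 254, rows 135–198). Pod B has been knocked to about (.48,.07). I'll check the lid tilt more exactly.

```bash
python3 - <<'E'
from h import *
d=dict(np.load("pics/w7.npz"));P=cloud(d);z=P[...,2]
b=z[140:195,249:260];print("bar rows top",np.percentile(b,[10,50,90,98]).round(4))
p=P[152:185,308:355].reshape(-1,3);f=np.array([-.877,.481]);x=(p[:,:2]-[.473,-.36])@f
print("plate slope",np.polyfit(x,p[:,2],1).round(4))
m=(abs(z)<.012)&(P[...,0]>.3)&(P[...,0]<.53);q=P[m];A=np.c_[q[:,:2],np.ones(len(q))];g=np.linalg.lstsq(A,q[:,2],rcond=None)[0];print("counter plane",g.round(4),"slope along f",(g[:2]@f).round(4),len(q))
E
python3 goto.py .40 -.1 .34 3.1416 0 3.1416; python3 -c "
from rig import robot;print(robot.state()['q'])"
```

```text
bar rows top [nan nan nan nan]
 ** On entry to DLASCL parameter number  4 had an illegal value
 ** On entry to DLASCL parameter number  4 had an illegal value
 ** On entry to DLASCL parameter number  4 had an illegal value
 ** On entry to DLASCL parameter number  4 had an illegal value
 ** On entry to DLASCL parameter number  5 had an illegal value
 ** On entry to DLASCL parameter number  4 had an illegal value
tcp [ 0.3805 -0.31    0.3759] [ 3.1391 -0.0061  1.0814] w 0.0265 t 22.2
shift [ 0.1943 -0.0816  0.0369] rot [ 7.8000e-03 -1.3000e-03 -2.0602e+00] rows 16.5
[-0.80294451  0.03089912  1.44497144  1.81948552 -0.03829596  1.31691378
  0.16217034]Traceback (most recent call last):
  File "<stdin>", line 5, in <module>
    c, resids, rank, s = lstsq(lhs, rhs, rcond)
                         ~~~~~^^^^^^^^^^^^^^^^^
    x, resids, rank, s = _umath_linalg.lstsq(a, b, rcond,
                         ~~~~~~~~~~~~~~~~~~~^^^^^^^^^^^^^
                                             signature=signature)
                                             ^^^^^^^^^^^^^^^^^^^^
    raise LinAlgError("SVD did not converge in Linear Least Squares")
numpy.linalg.LinAlgError: SVD did not converge in Linear Least Squares
```

```bash
python3 - <<'E'
from h import *
d=dict(np.load("pics/w7.npz"));P=cloud(d);z=P[...,2]
b=z[140:195,249:260];print("bar top",np.nanpercentile(b,[10,50,90,98]).round(4))
p=P[152:185,308:355].reshape(-1,3);p=p[~np.isnan(p[:,2])];f=np.array([-.877,.481]);x=(p[:,:2]-[.473,-.36])@f
print("plate slope",np.polyfit(x,p[:,2],1).round(4))
m=(abs(z)<.012)&(P[...,0]>.3)&(P[...,0]<.53);q=P[m];A=np.c_[q[:,:2],np.ones(len(q))];g=np.linalg.lstsq(A,q[:,2],rcond=None)[0];print("counter plane",g.round(4),"slope along f",(g[:2]@f).round(4),len(q))
E
```

```text
bar top [0.1779 0.1816 0.1833 0.1839]
plate slope [0.0023 0.1869]
counter plane [ 0.0034  0.0011 -0.0014] slope along f -0.0024 21939
```

The lid angle is 0, so the pod is pressed home. On to the rack.

```bash
python3 nudge.py '0 0 0 0 0 -.125;0 0 0 0 0 -.25;0.02 0 0 0 0 -.375;.05 -.02 0 0 0 -.5;.08 -.03 0 0 0 -.625;.11 -.04 0 0 0 -.75;.14 -.06 0 0 0 -.875;.17 -.08 0 0 0 -1;.2 -.08 0 0 0 -1.125;.24 -.08 0 0 0 -1.25;.28 -.08 0 0 0 -1.375;.32 -.08 0 0 0 -1.5' .078;  python3 goto.py .44 .17 .38 3.1416 0 3.1416
```

```text
clock: 23.2
tool_pos: [0.4599, 0.0112, 0.3725]
eef_rot: [-3.136, -0.003, 2.532]
force: [0.9, -0.9, 0.4]
grip_width: 0.0781
finger_force: 0.0
tcp [0.4599 0.0112 0.3725] [-3.1365e+00 -2.8000e-03  2.5323e+00] w 0.0781 t 23.2
shift [ 0.1072  0.1188 -0.0078] rot [-0.0041 -0.0042 -0.6093] rows 4.9
```

```bash
python3 nudge.py '.03 .03 0 0 0 -.125;.06 .06 0 0 0 -.25;.08 .09 0 0 0 -.375;.107 .119 0 0 0 -.5;.107 .119 0 0 0 -.609;.107 .119 0 0 0 -.609;.107 .119 0 0 0 -.609'; python3 - <<'E'
from rig import robot
from h import *
print(robot.state()["tool_pos"])
d=robot.get_image("wrist");cv2.imwrite("pics/w8.png",d["pixels"][:,:,::-1]);np.savez("pics/w8.npz",**d)
blobs(d,*BROWN,.048,300)
E
```

```text
clock: 23.78
tool_pos: [0.4413, 0.1678, 0.3726]
eef_rot: [-3.136, -0.004, 3.132]
force: [-0.6, -0.9, -0.2]
grip_width: 0.0781
finger_force: 0.0
[0.44128415 0.16780592 0.3725964 ]
[ 95.  152.3] [ 36  34 909] ray [ 0.4415 -0.0819  0.048 ] depth [ 0.4412 -0.082   0.048 ]
[199.8 177.6] [ 34  32 835] ray [0.4833 0.0776 0.048 ] depth [0.4835 0.0778 0.0483]
```

View pics/w8.png

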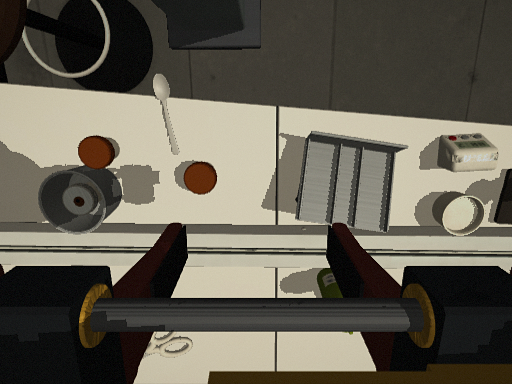

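The rack has its stop edge from (311,133) to (407,147), lanes at columns ~320 and ~375, rising away from the robot. Brown pods are at (95,152) and (200,178), giving (.4415,-.082) and (.483,.078).

```bash
cat > rack.py <<'E'
from h import *
d=dict(np.load("pics/w8.npz"));P=cloud(d);z=P[...,2]
roi=np.zeros(z.shape,bool);roi[128:234,292:412]=1
Q=P[roi&(z>.02)&(z<.13)]
# robust plane
w=Q[(Q[:,0]>.43)]
for it in range(15):
    A=np.c_[w[:,:2],np.ones(len(w))];g=np.linalg.lstsq(A,w[:,2],rcond=None)[0]
    r=Q[:,2]-np.c_[Q[:,:2],np.ones(len(Q))]@g;w=Q[abs(r)<max(.002,.01*.7**it)]
n=np.array([-g[0],-g[1],1]);n/=np.linalg.norm(n);print("tilt deg",np.degrees(np.arccos(n[2])),"n",len(w),len(Q),"rms",r[abs(r)<.002].std())
yaw=np.arctan2(g[1],g[0]);X=np.array([np.cos(yaw),np.sin(yaw),np.hypot(*g[:2])]);X/=np.linalg.norm(X);Y=np.cross(n,X)
print("yaw",yaw)
# height map in deck coords: s along slope, t across, h above plane
o=w.mean(0);o[2]=np.r_[o[:2],1]@g;S=(Q-o)@X;T=(Q-o)@Y;H=(Q-o)@n
print("deck s,t ext",np.percentile(S[abs(H)<.002],[0,1,99,100]).round(4),np.percentile(T[abs(H)<.002],[0,1,99,100]).round(4))
for lo,hi in ((.007,.016),):
    m=(H>lo)&(H<hi)&(abs(S)<.04);hh,e=np.histogram(T[m],np.arange(-.08,.081,.002));print("walls t",[(round(e[i]+.001,3),int(hh[i])) for i in range(len(hh)) if hh[i]>3])
m=(H>.03)&(H<.045);print("stop top s",np.percentile(S[m],[5,50,95]).round(4),"t",np.percentile(T[m],[1,99]).round(4),m.sum())
np.savez("pics/rk.npz",o=o,X=X,Y=Y,n=n)
# z of plane = .037 -> s0
s0=(.037-o[2])/X[2];print("s where z=.037:",s0.round(4), (o+X*s0).round(4))
E
python3 rack.py
```

```text
tilt deg 21.923737292336174 n 5960 8714 rms 0.0008614157527702076
yaw -0.15586271088856238
deck s,t ext [-0.063  -0.0615  0.0606  0.0622] [-0.0707 -0.0694  0.0661  0.0707]
walls t [(np.float64(-0.067), 93), (np.float64(-0.065), 35), (np.float64(-0.019), 11), (np.float64(-0.017), 96), (np.float64(-0.015), 33), (np.float64(0.015), 13), (np.float64(0.017), 104), (np.float64(0.019), 27), (np.float64(0.065), 25), (np.float64(0.067), 108), (np.float64(0.069), 30)]
stop top s [-0.0653 -0.0625 -0.0613] t [-0.0691  0.0698] 472
s where z=.037: -0.0632 [0.4378 0.3125 0.037 ]
```

The rack fit is clean: tilt 21.9°, walls symmetric, stop at z=.037. The deck origin is (.438,.3128,.037) with yaw -0.156. Now pod B.

```bash
python3 goto.py .4833 .0777 .14 3.1416 0 3.1416; python3 nudge.py '-.02 -.04 .04 0 0 0;-.042 -.09 .08 0 0 0;-.042 -.09 .12 0 0 0;-.042 -.09 .16 0 0 0;-.042 -.09 .2 0 0 0;-.042 -.09 .233 0 0 0;-.042 -.09 .233 0 0 0;-.042 -.09 .233 0 0 0' .078;python3 goto.py .4833 .0777 .03 3.1416 0 3.1416
```

```text
tcp [0.4417 0.1672 0.3733] [-3.1376 -0.0032  3.1299] w 0.0783 t 23.8333
shift [-0.0434 -0.088   0.2335] rot [-0.004  -0.0032 -0.0117] rows 6.1
clock: 24.5
tool_pos: [0.48, 0.0752, 0.1381]
eef_rot: [-3.137, -0.008, 3.129]
force: [-0.4, -0.7, 0.2]
grip_width: 0.0782
finger_force: 0.0
tcp [0.48   0.0752 0.1381] [-3.1369 -0.0081  3.1285] w 0.0782 t 24.5
shift [-0.0042  0.0031  0.1081] rot [-0.0047 -0.0081 -0.0131] rows 2.6
```

```bash
python3 nudge.py '-.003 .002 .04 0 0 0;-.003 .002 .08 0 0 0;-.003 .002 .108 0 0 0;-.003 .002 .108 0 0 0;-.003 .002 .108 0 0 0'; python3 nudge.py '0 0 0 0 0 0;0 0 0 0 0 0;0 0 0 0 0 0;0 0 0 0 0 0;0 0 0 0 0 0' 0 12; python3 nudge.py '0 0 -.04 0 0 0;0 0 -.08 0 0 0;0 0 -.12 0 0 0;0 0 -.16 0 0 0;0 0 -.2 0 0 0;0 0 -.22 0 0 0;0 0 -.22 0 0 0;0 0 -.22 0 0 0'; cat > held.py <<'E'
# held pod centre (lid centre, bottom) in tool frame from the wrist picture; then TCP shift to a rack slot: held.py side s clearance
import sys
from rig import robot
from h import *
from scipy.spatial.transform import Rotation as R
s=robot.state();d=robot.get_image("wrist");P=cloud(d)
m=cv2.inRange(cv2.cvtColor(d["pixels"],cv2.COLOR_RGB2HSV),*BROWN)
n,l,st,c=cv2.connectedComponentsWithStats(m);k=[i for i in range(1,n) if st[i,4]>3000 and abs(c[i][0]-256)<60];k=k[0]
p=np.nanmedian(P[l==k],0);R0=R.from_euler("xyz",s["eef_rot"]);t=R0.inv().apply(p-s["tool_pos"]);print("px",c[k].round(1),st[k,4],"lid in tool",t.round(4))
side=float(sys.argv[1]);a=float(sys.argv[2]);cl=float(sys.argv[3])
yaw=-.156;ti=np.radians(22);X=np.array([np.cos(yaw)*np.cos(ti),np.sin(yaw)*np.cos(ti),np.sin(ti)]);Y=np.array([-np.sin(yaw),np.cos(yaw),0]);N=np.cross(X,Y)
Rt=np.c_[-X,Y,-N];lid=np.array([.438,.3128,.037])+a*X+side*.042*Y+(cl+.048)*N
T=lid-Rt@t;e=R.from_matrix(Rt).as_euler("xyz");print("target tcp",T.round(4),"euler",e.round(4))
print("shift",R0.inv().apply(T-s["tool_pos"]).round(4),"rot",(R0.inv()*R.from_matrix(Rt)).as_rotvec().round(4),"tcp",s["tool_pos"].round(4))
E
python3 held.py -1 .036 .045
```

```text
clock: 24.92
tool_pos: [0.4867, 0.0792, 0.035]
eef_rot: [-3.141, -0.001, 3.132]
force: [1.1, -0.8, 1.3]
grip_width: 0.0782
finger_force: 0.0
clock: 25.33
tool_pos: [0.4872, 0.0807, 0.0355]
eef_rot: [3.141, 0.002, 3.136]
force: [-1.7, -0.8, 8.5]
grip_width: 0.0505
finger_force: 12.0
clock: 26.0
tool_pos: [0.4868, 0.0809, 0.2552]
eef_rot: [3.139, 0.002, 3.136]
force: [0.2, -0.0, -1.1]
grip_width: 0.0503
finger_force: 12.0
px [257.2 243. ] 6404 lid in tool [ 0.0047  0.0018 -0.0129]
target tcp [0.4388 0.2684 0.1266] euler [3.1416 0.384  2.9856]
shift [0.0492 0.1869 0.129 ] rot [ 0.0314 -0.3817  0.1481] tcp [0.4868 0.0809 0.2552]
```

```bash
python3 nudge.py '.01 .04 0 .008 -.09 .037;.02 .08 .02 .016 -.19 .074;.03 .12 .04 .024 -.28 .11;.04 .16 .06 .031 -.382 .148;.049 .187 .08 .031 -.382 .148;.049 .187 .08 .031 -.382 .148;.049 .187 .08 .031 -.382 .148;.049 .187 .08 .031 -.382 .148'; python3 held.py -1 .036 .004
```

```text
clock: 26.72
tool_pos: [0.4346, 0.2715, 0.1706]
eef_rot: [-3.134, 0.381, 2.996]
force: [-0.8, -0.0, 1.0]
grip_width: 0.0502
finger_force: 12.0
px [256.4 245. ] 6466 lid in tool [ 0.0041  0.001  -0.0129]
target tcp [0.4536 0.2668 0.0883] euler [3.1416 0.384  2.9856]
shift [ 0.0125 -0.0013  0.0837] rot [-0.0037 -0.003   0.0096] tcp [0.4346 0.2715 0.1706]
```

```bash
python3 nudge.py '.012 -.001 .025 -.004 -.003 .01;.012 -.001 .05 -.004 -.003 .01;.012 -.001 .068 -.004 -.003 .01;.012 -.001 .076 -.004 -.003 .01;.012 -.001 .08 -.004 -.003 .01;.012 -.001 .08 -.004 -.003 .01;.012 -.001 .08 -.004 -.003 .01'; python3 held.py -1 .036 .002
```

```text
clock: 27.35
tool_pos: [0.4572, 0.2624, 0.0958]
eef_rot: [3.137, 0.386, 2.974]
force: [-0.3, -0.6, 0.6]
grip_width: 0.0509
finger_force: 12.0
px [256.7 245.8] 6861 lid in tool [ 0.0048  0.0011 -0.0152]
target tcp [0.4558 0.2664 0.0846] euler [3.1416 0.384  2.9856]
shift [0.0062 0.0036 0.0097] rot [ 0.0002  0.0017 -0.0107] tcp [0.4572 0.2624 0.0958]
```

```bash
python3 nudge.py '.004 .003 .005 0 0 -.01;.005 .003 .008 0 0 -.01;.005 .003 .008 0 0 -.01;.005 .003 .008 0 0 -.01'; python3 held.py -1 .036 .002
```

```text
clock: 27.73
tool_pos: [0.4559, 0.2673, 0.0865]
eef_rot: [3.139, 0.386, 2.986]
force: [0.5, 0.8, -0.5]
grip_width: 0.0507
finger_force: 12.0
px [257.  247.1] 7008 lid in tool [ 0.0048  0.0013 -0.0168]
target tcp [0.4563 0.2661 0.0831] euler [3.1416 0.384  2.9856]
shift [ 0.0007 -0.0011  0.0034] rot [0.0025 0.0021 0.0008] tcp [0.4559 0.2673 0.0865]
```

```bash
python3 nudge.py '0 -.001 .002 0 0 0;0 -.001 .002 0 0 0;0 -.001 .002 0 0 0;0 -.001 .002 0 0 0' .058; python3 nudge.py '0 0 0 0 0 0;0 0 0 0 0 0;0 0 0 0 0 0;0 0 -.02 0 0 0;0 0 -.05 0 0 0;0 0 -.09 0 0 0;0 0 -.12 0 0 0;0 0 -.15 0 0 0;0 0 -.15 0 0 0' .075; cat > rk.py <<'E'
from rig import robot
from h import *
d=robot.get_image("wrist");P=cloud(d);cv2.imwrite("pics/rk.png",d["pixels"][:,:,::-1])
yaw=-.156;ti=np.radians(22);X=np.array([np.cos(yaw)*np.cos(ti),np.sin(yaw)*np.cos(ti),np.sin(ti)]);Y=np.array([-np.sin(yaw),np.cos(yaw),0]);N=np.cross(X,Y)
m=cv2.inRange(cv2.cvtColor(d["pixels"],cv2.COLOR_RGB2HSV),*BROWN);n,l,st,c=cv2.connectedComponentsWithStats(m)
for i in range(1,n):
    if st[i,4]>250:
        q=P[l==i];q=q[~np.isnan(q[:,2])];q=q[abs(q-np.median(q,0)).max(1)<.03]-[.438,.3128,.037];q=q@np.c_[X,Y,N];A=np.c_[q[:,:2]-q[:,:2].mean(0),np.ones(len(q))]
        print(c[i].round(),st[i,4],"lid centre in deck",np.median(q,0).round(4),"slopes",np.linalg.lstsq(A,q[:,2],rcond=None)[0][:2].round(3),"world",np.nanmedian(P[l==i],0).round(4))
E
python3 rk.py; python3 goto.py .4415 -.082 .2 3.1416 0 3.1416
```

```text
clock: 28.12
tool_pos: [0.4564, 0.2653, 0.0846]
eef_rot: [3.14, 0.386, 2.986]
force: [-0.4, 0.0, 0.2]
grip_width: 0.0581
finger_force: 0.0
clock: 28.87
tool_pos: [0.4005, 0.2771, 0.2273]
eef_rot: [3.13, 0.384, 2.985]
force: [0.7, 0.0, -0.5]
grip_width: 0.0748
finger_force: 0.0
[252. 162.] 2208 lid centre in deck [ 0.0247 -0.0427  0.0483] slopes [ 0.004 -0.004] world [0.4362 0.2697 0.0909]
tcp [0.4002 0.2768 0.2254] [3.1317 0.3834 2.9864] w 0.075 t 28.9167
shift [-0.0798 -0.3487  0.0561] rot [-0.02    0.3834 -0.1514] rows 8.7
```

View pics/rk.png

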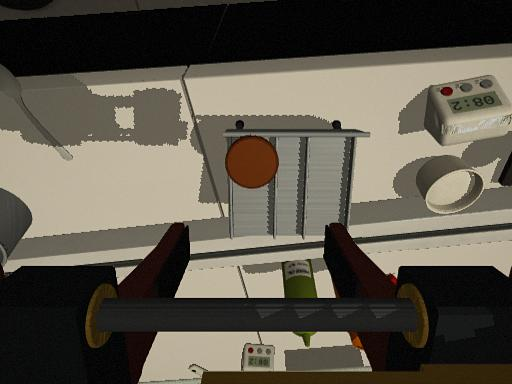

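The first pod sits at (252,162) in the right lane: deck x .025, y -.043, square on the floor. Now pod A.

```bash
python3 goto.py .4415 -.082 .2 3.1416 0 2.9; python3 nudge.py '0 -.04 0 0 .1 0;-.01 -.08 -.01 0 .2 0;-.02 -.12 -.01 -.01 .3 .02;-.04 -.16 -.01 -.02 .383 .06;-.06 -.2 0 -.02 .383 .09;-.08 -.24 .02 -.02 .383 .09;-.08 -.28 .03 -.02 .383 .09;-.08 -.32 .04 -.02 .383 .09;-.08 -.347 .056 -.02 .383 .09;-.08 -.347 .056 -.02 .383 .09;-.08 -.347 .056 -.02 .383 .09;-.08 -.347 .056 -.02 .383 .09' .078; python3 goto.py .4415 -.082 .03 3.1416 0 2.9; python3 - <<'E'
from rig import robot
from h import *
blobs(robot.get_image("wrist"),*BROWN,.048,300)
E
```

```text
tcp [0.4002 0.2768 0.2254] [3.1317 0.3834 2.9864] w 0.075 t 28.9167
shift [-0.0798 -0.3487  0.0561] rot [0.0264 0.3828 0.0872] rows 8.7
clock: 29.92
tool_pos: [0.425, -0.0801, 0.2136]
eef_rot: [3.104, 0.016, 2.9]
force: [0.5, 0.3, 1.1]
grip_width: 0.0782
finger_force: 0.0
tcp [ 0.425  -0.0801  0.2136] [3.1043 0.0157 2.9   ] w 0.0782 t 29.9167
shift [-0.0136 -0.0048  0.1838] rot [0.0373 0.0157 0.0003] rows 4.4
[249.8 186. ] [  48   48 1776] ray [ 0.4409 -0.0837  0.048 ] depth [ 0.4409 -0.0838  0.0484]
```

```bash
python3 nudge.py '-.013 -.005 .04 .037 .016 0;-.013 -.005 .08 .037 .016 0;-.013 -.005 .11 .037 .016 0;-.013 -.005 .11 .037 .016 0;-.013 -.005 .11 .037 .016 0'; python3 goto.py .441 -.083 .032 3.1416 0 2.9
```

```text
clock: 30.38
tool_pos: [0.3845, -0.0729, 0.162]
eef_rot: [3.14, 0.025, 2.904]
force: [-0.9, 0.1, -0.6]
grip_width: 0.078
finger_force: 0.0
tcp [ 0.3845 -0.0729  0.162 ] [3.1401 0.0245 2.9043] w 0.078 t 30.3833
shift [-0.0541  0.0033  0.1314] rot [0.0016 0.0245 0.0044] rows 3.4
```

```bash
python3 -c "
from rig import robot;s=robot.state();print(s['q'],s['qd'],s['tool_pos'])"; python3 nudge.py '0 0 0 0 0 0;0 0 0 0 0 0'; python3 goto.py .441 -.083 .12 3.1416 0 2.9
```

```text
[-1.55109662 -0.33529743  1.45405135  2.32066794  0.44425218  0.88689241
  0.94583515] [ 7.53161586e-03 -4.25296753e-03  9.27115698e-05  5.24903425e-02
  3.15145100e-02 -7.20044765e-02 -3.97466555e-02] [ 0.38451498 -0.07290227  0.1620277 ]
clock: 30.55
tool_pos: [0.3861, -0.0736, 0.1631]
eef_rot: [3.139, 0.026, 2.903]
force: [-0.5, 0.6, -0.1]
grip_width: 0.078
finger_force: 0.0
tcp [ 0.3861 -0.0736  0.1631] [3.1391 0.0263 2.9027] w 0.078 t 30.55
shift [-0.0544  0.0037  0.0445] rot [0.0025 0.0263 0.0027] rows 1.7
```

Joints 2 and 3 sit at their limits, so I'll rise and reach outward to unwind the elbow.

```bash
python3 nudge.py '-.02 0 -.04 0 0 0;-.05 0 -.08 0 0 0;-.08 0 -.12 0 0 0;-.11 0 -.16 0 0 0;-.14 0 -.2 0 0 0;-.18 0 -.2 0 0 0;-.22 0 -.2 0 0 0;-.26 0 -.2 0 0 0;-.3 0 -.2 0 0 0;-.34 0 -.2 0 0 0;-.38 0 -.2 0 0 0;-.4 0 -.2 0 0 0'; python3 -c "
from rig import robot;s=robot.state();print(s['q'],s['tool_pos'])"
```

```text
clock: 31.55
tool_pos: [0.5245, -0.113, 0.4069]
eef_rot: [3.139, 0.059, 2.902]
force: [0.3, -0.2, 0.1]
grip_width: 0.0778
finger_force: 0.0
[-1.62190272 -0.33632464  1.45445172  1.71517244  0.35893348  1.4179037
  1.11993618] [ 0.52450351 -0.11299961  0.40691402]
```

```bash
python3 nudge.py '0 .04 0 0 0 0;0 .08 0 0 0 0;0 .12 0 0 0 0;0 .16 0 0 0 0;0 .2 0 0 0 0;0 .24 0 0 0 0;0 .28 0 0 0 0;0 .32 0 0 0 0;0 .36 0 0 0 0;0 .4 0 0 0 0;0 .44 0 0 0 0;0 .46 0 0 0 0'; python3 -c "
from rig import robot;s=robot.state();print(s['q'],s['tool_pos'])"
```

```text
clock: 32.55
tool_pos: [0.5042, 0.2165, 0.4313]
eef_rot: [3.119, 0.085, 2.903]
force: [0.3, -0.5, 1.2]
grip_width: 0.078
finger_force: 0.0
[-2.27426409 -0.33612363  1.45381491  1.66226512  0.39920392  1.46270341
  0.48417865] [0.50424778 0.2165481  0.4313211 ]
```

```bash
python3 nudge.py '-.04 0 0 0 0 0;-.08 0 0 0 0 0;-.12 0 0 0 0 0;-.16 0 0 0 0 0;-.2 0 0 0 0 0;-.24 0 0 0 0 0;-.24 0 .04 0 0 0;-.24 0 .08 0 0 0;-.24 0 .1 0 0 0;-.24 0 .1 0 0 0;-.24 0 .1 0 0 0;-.24 0 .1 0 0 0'; python3 -c "
from rig import robot;s=robot.state();print(s['q'],s['tool_pos'])"
```

```text
clock: 33.55
tool_pos: [0.5457, 0.1195, 0.4159]
eef_rot: [3.103, 0.116, 2.901]
force: [0.3, -0.3, -0.4]
grip_width: 0.0781
finger_force: 0.0
[-2.06493931 -0.33628237  1.45425872  1.69940311  0.40175787  1.38490612
  0.67736255] [0.54568825 0.11950729 0.41587906]
```

```bash
python3 nudge.py '0 -.04 0 0 0 0;0 -.08 0 0 0 0;0 -.12 0 0 0 0;0 -.16 0 0 0 0;0 -.2 0 0 0 0;0 -.24 0 0 0 0;0 -.28 0 0 0 0;0 -.32 0 0 0 0;0 -.36 0 0 0 0;0 -.4 0 0 0 0;0 -.4 0 0 0 0;0 -.4 0 0 0 0'; python3 -c "
from rig import robot;s=robot.state();print(s['q'],s['tool_pos'],s['eef_rot'])"
```

```text
clock: 34.55
tool_pos: [0.4519, -0.271, 0.4012]
eef_rot: [3.101, 0.117, 2.896]
force: [-0.1, 0.2, 0.8]
grip_width: 0.0775
finger_force: 0.0
[-1.13116872 -0.32861221  1.34115652  1.77276744  0.29098825  1.33279024
  1.49079671] [ 0.45189914 -0.27102316  0.40120415] [3.10106835 0.11685708 2.89553576]
```

```bash
python3 nudge.py '-.04 -.02 0 0 0 0;-.08 -.04 0 0 0 0;-.12 -.06 0 0 0 0;-.16 -.08 0 0 0 0;-.2 -.1 0 0 0 0;-.24 -.1 0 0 0 0;-.28 -.1 .02 0 0 0;-.3 -.1 .04 0 0 0;-.3 -.1 .06 0 0 0;-.3 -.1 .06 0 0 0;-.3 -.1 .06 0 0 0;-.3 -.1 .06 0 0 0'; python3 goto.py .5 -.1 .35 3.1416 0 2.9;python3 -c "
from rig import robot;s=robot.state();print(s['q'])"
```

```text
clock: 35.55
tool_pos: [0.4867, -0.2891, 0.4337]
eef_rot: [3.115, 0.149, 2.9]
force: [-0.6, -0.6, 1.2]
grip_width: 0.078
finger_force: 0.0
tcp [ 0.4867 -0.2891  0.4337] [3.1146 0.1493 2.9001] w 0.078 t 35.55
shift [0.0444 0.1846 0.083 ] rot [0.0269 0.1493 0.0022] rows 5.0
[-1.26743535 -0.33620842  1.45427625  1.66230068  0.31867291  1.3717911
  1.49659494]
```

```bash
python3 nudge.py '0 .04 .02 .01 .05 0;0 .08 .04 .02 .1 0;0 .12 .06 .027 .149 0;0.02 .16 .07 .027 .149 0;.044 .185 .083 .027 .149 0;.044 .185 .083 .027 .149 0;.044 .185 .12 .027 .149 0;.044 .185 .15 .027 .149 0;.044 .185 .18 .027 .149 0;.044 .185 .2 .027 .149 0;.044 .185 .2 .027 .149 0'; python3 goto.py .5 -.1 .35 3.1416 0 2.9;python3 -c "
from rig import robot;s=robot.state();print(s['q'])"
```

```text
clock: 36.47
tool_pos: [0.4635, -0.0912, 0.2676]
eef_rot: [3.141, 0.03, 2.902]
force: [-0.1, -0.2, -0.2]
grip_width: 0.0778
finger_force: 0.0
tcp [ 0.4635 -0.0912  0.2676] [3.1411 0.0296 2.9018] w 0.0778 t 36.4667
shift [-0.04    0.0002 -0.0813] rot [0.0005 0.0296 0.0018] rows 2.2
[-1.57790429 -0.33646583  1.45493861  2.03879431  0.38011369  1.14238129
  1.04653213]
```

```bash
cat > kin.py <<'E'
import numpy as np
from scipy.spatial.transform import Rotation as R
from scipy.optimize import least_squares
D=[([-1.40512641,.47777844,.02233023,1.55640392,-.01148359,1.10930273,-.08310883],[.18235,.6493,.2217,-3.13984,.00014,2.86785]),
([-.49202263,.08235578,1.00417937,1.71113691,-.07153905,1.38758267,2.09868446],[.4404,-.2653,.407,3.1404,-.0004,-3.1374]),
([-.64268849,.10781134,1.19396448,1.71500017,-.10333172,1.38837834,.63624066],[.4402,-.2658,.4072,3.1413,-.0015,1.6389]),
([-.46050734,.29551294,1.26515937,1.86028847,-.30022861,1.20903477,.40660757],[.4056,-.3245,.3097,-3.1379,.0001,1.0755]),
([-.13794102,.56986345,1.05623224,1.56763966,-.50823785,1.30088506,.48942932],[.5247,-.3902,.2981,3.138,.002,1.073]),
([-.80294451,.03089912,1.44497144,1.81948552,-.03829596,1.31691378,.16217034],[.3805,-.31,.3759,3.1391,-.0061,1.0814]),
([-1.55109662,-.33529743,1.45405135,2.32066794,.44425218,.88689241,.94583515],[.3845,-.0729,.162,3.1401,.0245,2.9043]),
([-1.13116872,-.32861221,1.34115652,1.77276744,.29098825,1.33279024,1.49079671],[.4519,-.271,.4012,3.1011,.1169,2.8955]),
([-1.57790429,-.33646583,1.45493861,2.03879431,.38011369,1.14238129,1.04653213],[.4635,-.0912,.2676,3.1411,.0296,2.9018])]
def fk(q,p):
    h,L1,L2,L3,e1,e2,w,b,g,s=p
    r=lambda a,t:R.from_euler(a,t)
    T=np.zeros(3);A=r("z",-q[0]+b);T=T+[0,0,h]
    A=A*r("y",q[1]);T=T+A.apply([0,0,0]);A=A*r("z",-q[2]);T=T+A.apply([e1,0,L1])
    A=A*r("y",q[3]);T=T+A.apply([e2,s,L2]);A=A*r("z",-q[4]);A=A*r("y",q[5]);T=T+A.apply([w,0,L3]);A=A*r("z",-q[6]+g)
    return T,A
def res(p):
    o=[]
    for q,x in D:
        T,A=fk(q,p);o+=list(T-x[:3])+list(.3*(A.inv()*R.from_euler("xyz",x[3:])).as_rotvec())
    return np.array(o)
if __name__=="__main__":
    best=min((least_squares(res,[.35,.42,.4,.2,0,0,0,0,g,0],loss="soft_l1",f_scale=.05) for g in np.arange(-3,3.1,1)),key=lambda r:r.cost)
    print(best.cost,best.x.round(4).tolist(),abs(best.fun).max());print(res(best.x).reshape(-1,6).round(3))
    np.save("pics/kin.npy",best.x)
E
python3 kin.py
```

```text
0.00031446810485975644 [0.3761, 0.5096, 0.4763, 0.4144, 0.011, -0.0247, -0.0054, -0.0346, 1.5362, -0.0259] 0.014812359483940218
[[-0.01   0.015 -0.003 -0.    -0.    -0.   ]
 [-0.001  0.005  0.001  0.     0.    -0.   ]
 [-0.005  0.001  0.001  0.     0.    -0.   ]
 [-0.005 -0.004 -0.002 -0.    -0.    -0.   ]
 [-0.007 -0.002 -0.003 -0.     0.     0.   ]
 [-0.008 -0.003  0.001  0.     0.    -0.   ]
 [ 0.004  0.003 -0.002 -0.     0.    -0.   ]
 [-0.     0.001  0.006 -0.001  0.     0.   ]
 [-0.002 -0.003  0.002 -0.    -0.    -0.   ]]
```

```bash
cat > sim.py <<'E'
from kin import *
P=np.load("pics/kin.npy")
LO=np.array([-2.96,-.34,-1.41,.24,-1.37,.17,-2.96]);HI=np.array([2.96,2.1,1.46,2.44,4.51,1.92,2.96])
def J(q):
    T,A=fk(q,P);j=np.zeros((6,7));e=1e-5
    for i in range(7):
        d=np.array(q,float);d[i]+=e;T2,A2=fk(d,P);j[:3,i]=(T2-T)/e;j[3:,i]=(A2*A.inv()).as_rotvec()/e
    return T,A,j
def step(q,T1,A1,n=3,lam=.05,vmax=None):
    for _ in range(n):
        T,A,j=J(q);e=np.r_[T1-T,(A1*A.inv()).as_rotvec()]
        dq=j.T@np.linalg.solve(j@j.T+lam**2*np.eye(6),e);q=np.clip(q+dq,LO+.004,HI-.005)
    return q
def path(q,wps,lam=.02):
    for T1,e1 in wps:
        T0,A0=fk(q,P);A1=R.from_euler("xyz",e1);rv=(A1*A0.inv()).as_rotvec();n=int(max(np.linalg.norm(T1-T0)/.02,np.linalg.norm(rv)/.06,1))
        for k in range(1,n+1): q=step(q,T0+(np.array(T1)-T0)*k/n,R.from_rotvec(rv*k/n)*A0,lam=lam)
    return q
if __name__=="__main__":
    pi=np.pi
    for lam in (.001,.02,.1):
        q=path(np.array(D[0][0]),[([.183,.65,.37],[pi,0,2.868]),([.33,.267,.367],[pi,0,pi]),([.44,-.02,.377],[pi,0,pi]),([.4404,-.2653,.407],[pi,0,pi])],lam);print(lam,q.round(3))
        q=path(np.array(D[1][0]),[([.44,-.266,.407],[pi,0,1.639])],lam);print("to3",q.round(3))
        q=path(np.array(D[3][0]),[([.47,-.36,.29],[pi,0,1.073]),([.5247,-.39,.298],[pi,0,1.073])],lam);print("to5",q.round(3))
E
python3 sim.py
```

```text
0.001 [-0.556  0.107  1.097  1.707 -0.097  1.386  2.128]
to3 [-0.624  0.128  1.188  1.707 -0.12   1.388  0.652]
to5 [-0.134  0.578  1.051  1.549 -0.512  1.315  0.481]
0.02 [-0.555  0.107  1.097  1.707 -0.097  1.386  2.128]
to3 [-0.624  0.128  1.188  1.707 -0.121  1.388  0.652]
to5 [-0.134  0.578  1.051  1.549 -0.512  1.315  0.481]
0.1 [-0.557  0.102  1.094  1.71  -0.092  1.386  2.122]
to3 [-0.628  0.132  1.196  1.706 -0.125  1.388  0.656]
to5 [-0.134  0.578  1.052  1.549 -0.512  1.315  0.481]
```

```bash
nproc; cat > search.py <<'E'
from sim import *
from multiprocessing import Pool
from rig import robot
pi=np.pi
def mg(q): return np.minimum(q-LO,HI-q)[[1,2,3,5]].min()
def fin(q,yaw):
    ms=[]
    for w in [([.441,-.083,.2],[pi,0,yaw]),([.441,-.083,.032],[pi,0,yaw]),([.441,-.083,.2],[pi,0,yaw]),([.42,.35,.2],[pi,.384,2.9856]),([.455,.347,.085],[pi,.384,2.9856])]:
        q=path(q,[w]);T,A=fk(q,P);e=np.linalg.norm(T-w[0])+.3*(A.inv()*R.from_euler("xyz",w[1])).magnitude();ms.append(mg(q)-20*e)
    return min(ms),q
def one(a):
    q0,seed=a;r=np.random.default_rng(seed);n=r.integers(1,4);w=[]
    for i in range(n): w.append(([round(r.uniform(.3,.7),2),round(r.uniform(-.35,.45),2),round(r.uniform(.28,.42),2)],[pi,round(r.choice([0,r.uniform(-.4,.5)]),2),round(r.uniform(1,3.1),1)]))
    try:
        q=path(q0,w);yaw=2.8;s,qe=fin(q,yaw);return s,w,q.round(2)
    except Exception as e: return -9,w,q0
if __name__=="__main__":
    q0=np.array(robot.state()["q"])
    with Pool() as p: R_=p.map(one,[(q0,i) for i in range(240)],chunksize=4)
    R_.sort(key=lambda x:-x[0])
    for x in R_[:6]: print(round(x[0],3),[(w[0],[float(v) for v in w[1][1:]]) for w in x[1]],x[2])
E
time OMP_NUM_THREADS=1 timeout 500 python3 search.py
```

```text
4
0.168 [([0.37, 0.14, 0.33], [-0.07, 2.7]), ([0.68, -0.24, 0.34], [-0.09, 1.6]), ([0.44, -0.04, 0.41], [0.0, 2.8])] [-1.22 -0.24  1.01  1.84  0.21  1.43  0.98]
0.168 [([0.53, -0.06, 0.32], [0.49, 1.8]), ([0.7, 0.38, 0.3], [-0.1, 1.2]), ([0.36, 0.02, 0.34], [0.0, 2.5])] [-1.12 -0.34  0.73  2.11  0.25  1.33  0.43]
0.168 [([0.33, 0.44, 0.37], [0.13, 2.9])] [-1.67  0.12  0.62  1.74  0.06  1.26  0.26]
0.168 [([0.42, 0.3, 0.29], [0.0, 2.5]), ([0.38, -0.31, 0.32], [0.0, 1.3]), ([0.47, 0.19, 0.34], [0.17, 3.0])] [-1.54 -0.1   0.92  1.97  0.21  1.11  0.73]
0.168 [([0.32, 0.3, 0.39], [0.0, 1.7]), ([0.34, 0.04, 0.29], [0.0, 2.7])] [-1.22 -0.34  0.76  2.22  0.29  1.23  0.53]
0.168 [([0.42, 0.31, 0.36], [0.13, 2.7])] [-1.63  0.06  0.85  1.83  0.08  1.23  0.32]
real	0m39.708s
user	2m29.913s
sys	0m0.213s
```

The simulated inverse kinematics says a swing left to (.33,.44,.37) unwinds the elbow.

```bash
python3 goto.py .33 .44 .37 3.1416 0.13 2.9; python3 nudge.py '.02 .02 -.01 0 0 0;.04 .05 -.02 0 .01 0;.06 .09 -.03 0 .03 0;.08 .12 -.04 0 .04 0;.1 .16 -.05 0 .05 0;.12 .2 -.06 0 .06 0;.14 .24 -.07 0 .07 0;.17 .28 -.08 0 -.08 0;.2 .32 -.09 0 -.09 0;.22 .36 -.1 0 -.1 0;.24 .4 -.1 0 -.1 0;.254 .44 -.1 0 -.1 0'; python3 goto.py .33 .44 .37 3.1416 0.13 2.9;python3 -c "
from rig import robot;s=robot.state();print(s['q'])"
```

```text
tcp [ 0.4635 -0.0912  0.2676] [3.1411 0.0296 2.9018] w 0.0778 t 36.4667
shift [ 0.2527  0.4844 -0.1097] rot [ 0.0006 -0.1004  0.0017] rows 13.4
clock: 37.47
tool_pos: [0.3277, 0.3529, 0.3606]
eef_rot: [3.138, 0.132, 2.903]
force: [1.1, -0.3, 0.7]
grip_width: 0.0781
finger_force: 0.0
tcp [0.3277 0.3529 0.3606] [3.1379 0.1319 2.9033] w 0.0781 t 37.4667
shift [ 0.0169  0.0852 -0.0114] rot [0.0041 0.0019 0.0033] rows 2.1
[-1.62618761 -0.03013336  0.58208783  1.88525762  0.14997263  1.24363551
  0.2432183 ]
```

The elbow has unwound (q3 = .58). Back to pod A.

```bash
python3 goto.py .441 -.083 .2 3.1416 0 2.9; python3 nudge.py '0 -.04 0 0 .04 0;-.02 -.08 .01 0 .08 0;-.04 -.12 .02 0 .12 0;-.06 -.16 .03 0 .13 0;-.08 -.2 .05 0 .13 0;-.1 -.24 .07 0 .13 0;-.12 -.28 .09 0 .13 0;-.15 -.32 .11 0 .13 0;-.18 -.36 .13 0 .13 0;-.19 -.4 .14 0 .13 0;-.194 -.45 .144 0 .13 0;-.194 -.45 .144 0 .13 0'; python3 goto.py .441 -.083 .032 3.1416 0 2.9;python3 - <<'E'
from rig import robot
from h import *
s=robot.state();print(s['q']);blobs(robot.get_image("wrist"),*BROWN,.048,300)
E
```

```text
tcp [0.3277 0.3529 0.3606] [3.1379 0.1319 2.9033] w 0.0781 t 37.4667
shift [-0.19   -0.3975  0.1858] rot [0.0039 0.1319 0.0036] rows 11.5
clock: 38.47
tool_pos: [0.4265, -0.118, 0.2457]
eef_rot: [3.141, 0.003, 2.901]
force: [0.4, 0.2, 0.1]
grip_width: 0.0779
finger_force: 0.0
tcp [ 0.4265 -0.118   0.2457] [3.1412 0.0033 2.9013] w 0.0779 t 38.4667
shift [-0.0051  0.0374  0.2137] rot [0.0004 0.0033 0.0013] rows 5.2
[-1.44407243 -0.29613238  1.43025981  2.10841747  0.33150769  1.09562788
  1.15522281]
[286.9 171.7] [  45   44 1529] ray [ 0.4411 -0.0838  0.048 ] depth [ 0.4412 -0.0839  0.0484]
```

```bash
cat > try.py <<'E'
from search import *
q=np.array(robot.state()["q"]);print("now",fin(q,2.9)[0])
for w in [([.441,-.083,.2],[pi,0,2.9]),([.441,-.083,.032],[pi,0,2.9]),([.441,-.083,.2],[pi,0,2.9]),([.42,.35,.2],[pi,.384,2.9856]),([.455,.347,.085],[pi,.384,2.9856])]:
    q=path(q,[w]);T,A=fk(q,P);print(q.round(2),np.linalg.norm(T-w[0]).round(4))
E
python3 try.py; OMP_NUM_THREADS=1 timeout 500 python3 search.py
```

```text
now -8.91780918075674
[-1.71 -0.34  1.46  2.16  0.43  1.03  0.98] 0.0595
[-2.14 -0.34  1.46  2.43  0.82  0.68  0.62] 0.2537
[-1.71 -0.34  1.46  2.15  0.46  1.04  0.95] 0.0527
[-1.9   0.24  0.96  2.16  0.23  0.68  0.28] 0.0
[-1.61  0.48  0.75  2.2   0.04  0.39  0.44] 0.0
0.168 [([0.44, 0.28, 0.36], [-0.14, 2.9])] [-1.52  0.37  1.22  1.69 -0.42  1.47  1.11]
0.168 [([0.42, 0.3, 0.29], [0.0, 2.5]), ([0.38, -0.31, 0.32], [0.0, 1.3]), ([0.47, 0.19, 0.34], [0.17, 3.0])] [-1.54 -0.1   0.92  1.97  0.21  1.11  0.73]
0.168 [([0.55, 0.35, 0.38], [0.15, 3.0])] [-1.52  0.44  1.12  1.55 -0.33  1.27  1.05]
0.168 [([0.32, 0.3, 0.39], [0.0, 1.7]), ([0.34, 0.04, 0.29], [0.0, 2.7])] [-1.17 -0.34  0.73  2.22  0.26  1.22  0.56]
0.168 [([0.42, 0.3, 0.42], [-0.2, 2.7])] [-1.51  0.3   1.18  1.59 -0.41  1.59  0.83]
0.168 [([0.53, 0.38, 0.32], [0.0, 1.8]), ([0.6, 0.08, 0.31], [0.0, 1.1]), ([0.35, -0.08, 0.28], [0.0, 2.7])] [-1.04 -0.34  0.89  2.21  0.34  1.22  0.82]
```

```bash
sed -i 's/def mg(q):.*/def mg(q):\n    m=np.minimum(q-LO,HI-q); return min(m[1],m[2],m[3]+.15,m[5]+.15)/; s/r.uniform(-.35,.45)/r.uniform(-.35,.6)/; s/r.uniform(.3,.7)/r.uniform(.22,.66)/; s/range(240)/range(1000,1500)/' search.py; OMP_NUM_THREADS=1 timeout 500 python3 search.py
```

```text
0.318 [([0.36, -0.06, 0.33], [0.0, 1.5]), ([0.53, 0.19, 0.41], [0.46, 3.1])] [-1.22 -0.2   0.51  2.    0.47  1.    0.64]
0.318 [([0.38, 0.45, 0.39], [-0.32, 2.4]), ([0.6, -0.0, 0.29], [0.39, 1.0])] [-0.99  0.92  1.38  1.48 -0.52  1.54 -0.21]
0.318 [([0.35, -0.21, 0.34], [0.0, 1.2])] [-0.64 -0.27  0.9   2.03  0.22  1.29 -0.19]
0.318 [([0.26, -0.08, 0.28], [-0.4, 2.6]), ([0.5, -0.17, 0.31], [0.19, 2.2])] [-1.17  0.04  1.34  1.98  0.11  1.02  0.74]
0.318 [([0.48, 0.23, 0.3], [0.0, 1.5])] [-1.57  0.38  1.29  1.84 -0.39  1.22 -0.22]
0.318 [([0.6, 0.48, 0.3], [0.48, 2.4])] [-1.5   0.79  0.94  1.29 -0.14  1.26  0.12]
```

```bash
cat > try.py <<'E'
from search import *
q0=np.array(robot.state()["q"])
C=[[([.35,-.21,.34],[pi,0,1.2])],[([.48,.23,.3],[pi,0,1.5])],[([.36,-.06,.33],[pi,0,1.5]),([.53,.19,.41],[pi,.46,3.1])],[([.6,.48,.3],[pi,.48,2.4])]]
for c in C:
    print("---")
    q=q0
    for w in c+[([.441,-.083,.2],[pi,0,2.8]),([.441,-.083,.032],[pi,0,2.8]),([.441,-.083,.2],[pi,0,2.8]),([.42,.35,.2],[pi,.384,2.9856]),([.455,.347,.085],[pi,.384,2.9856])]:
        q=path(q,[w]);T,A=fk(q,P);print(q.round(2),np.linalg.norm(T-w[0]).round(4))
E
python3 try.py
```

```text
---
[-0.64 -0.27  0.9   2.03  0.22  1.29 -0.19] 0.0
[-0.94  0.17  1.12  2.15 -0.2   0.93  1.52] 0.0
[-0.57  0.49  0.77  2.27 -0.63  0.59  1.91] 0.0
[-0.95  0.18  1.14  2.15 -0.21  0.93  1.53] 0.0
[-1.63  0.17  0.64  2.16  0.38  0.71  0.14] 0.0
[-1.47  0.42  0.58  2.2   0.27  0.41  0.22] 0.0
---
[-1.57  0.38  1.29  1.84 -0.39  1.22 -0.22] 0.0
[-0.94  0.17  1.12  2.15 -0.2   0.93  1.52] 0.0
[-0.57  0.49  0.77  2.27 -0.63  0.59  1.91] 0.0
[-0.95  0.18  1.14  2.15 -0.21  0.93  1.53] 0.0
[-1.62  0.17  0.64  2.16  0.38  0.71  0.14] 0.0
[-1.47  0.42  0.58  2.2   0.27  0.41  0.22] 0.0
---
[-0.81 -0.32  0.68  2.12  0.21  1.28 -0.28] 0.0
[-1.22 -0.2   0.51  2.    0.47  1.    0.64] 0.0
[-0.94  0.18  1.12  2.15 -0.2   0.93  1.53] 0.0
[-0.57  0.49  0.77  2.27 -0.63  0.6   1.91] 0.0
[-0.95  0.18  1.14  2.15 -0.21  0.93  1.54] 0.0
[-1.63  0.17  0.65  2.16  0.37  0.71  0.15] 0.0
[-1.48  0.43  0.59  2.2   0.27  0.41  0.23] 0.0
---
[-1.5   0.79  0.94  1.29 -0.14  1.26  0.12] 0.0
[-0.93  0.17  1.11  2.15 -0.19  0.93  1.52] 0.0
[-0.57  0.49  0.77  2.27 -0.63  0.59  1.91] 0.0
[-0.95  0.18  1.13  2.15 -0.2   0.93  1.53] 0.0
[-1.62  0.17  0.63  2.16  0.38  0.71  0.14] 0.0
[-1.47  0.42  0.58  2.2   0.28  0.41  0.22] 0.0
```

```bash
python3 goto.py .35 -.21 .34 3.1416 0 1.2; python3 nudge.py '.01 -.01 -.02 0 0 .125;.02 -.02 -.04 0 0 .25;.03 -.03 -.06 0 0 .375;.04 -.05 -.08 0 0 .5;.05 -.07 -.09 0 0 .625;.05 -.09 -.09 0 0 .75;.05 -.1 -.09 0 0 .875;.05 -.107 -.094 0 0 1;.05 -.107 -.094 0 0 1.125;.05 -.107 -.094 0 0 1.25;.05 -.107 -.094 0 0 1.375;.05 -.107 -.094 0 0 1.5'; python3 goto.py .35 -.21 .34 3.1416 0 1.2;python3 -c "
from rig import robot;s=robot.state();print(s['q'])"; python3 try.py | sed -n 2,7p
```

```text
tcp [ 0.4254 -0.1268  0.2442] [-3.1415e+00  1.4000e-03  2.8899e+00] w 0.078 t 38.5167
shift [ 0.0521 -0.0994 -0.0958] rot [1.1000e-03 1.1000e-03 1.6899e+00] rows 13.5
clock: 39.52
tool_pos: [0.3521, -0.2078, 0.3398]
eef_rot: [3.139, -0.001, 1.464]
force: [-0.2, -0.2, -0.1]
grip_width: 0.0781
finger_force: 0.0
tcp [ 0.3521 -0.2078  0.3398] [ 3.1388e+00 -7.0000e-04  1.4642e+00] w 0.0781 t 39.5167
shift [-0.0024 -0.0019 -0.0002] rot [ 0.0027 -0.0011  0.2642] rows 2.1
[-0.5540094  -0.22146872  0.81242722  2.01847579  0.16620463  1.27788199
  0.09151454]
[-0.49 -0.22  0.79  2.03  0.16  1.27 -0.13] 0.0
[-0.72  0.12  0.86  2.15 -0.11  0.92  1.44] 0.0
[-0.46  0.45  0.64  2.27 -0.5   0.56  1.8 ] 0.0
[-0.74  0.12  0.89  2.15 -0.12  0.92  1.45] 0.0
[-1.35  0.15  0.34  2.16  0.46  0.74  0.07] 0.0
[-1.29  0.38  0.37  2.2   0.49  0.45  0.03] 0.0
```

The arm is unwound. Next is the hover over pod A, turning back.

```bash
python3 goto.py .441 -.0835 .2 3.1416 0 2.8; python3 nudge.py '0 0 0 0 0 -.125;.02 .01 .01 0 0 -.25;.04 .02 .02 0 0 -.375;.06 .03 .03 0 0 -.5;.08 .04 .05 0 0 -.625;.1 .05 .07 0 0 -.75;.12 .06 .09 0 0 -.875;.132 .075 .11 0 0 -1;.132 .075 .12 0 0 -1.125;.132 .075 .13 0 0 -1.25;.132 .075 .14 0 0 -1.335;.132 .075 .14 0 0 -1.335'; python3 goto.py .441 -.0835 .1 3.1416 0 2.8;python3 - <<'E'
from rig import robot
from h import *
s=robot.state();print(s['q']);blobs(robot.get_image("wrist"),*BROWN,.048,300)
E
```

```text
tcp [ 0.3521 -0.2078  0.3398] [ 3.1388e+00 -7.0000e-04  1.4642e+00] w 0.0781 t 39.5167
shift [0.133  0.0747 0.1401] rot [ 2.9000e-03  1.3000e-03 -1.3358e+00] rows 10.7
clock: 40.52
tool_pos: [0.4394, -0.0835, 0.1983]
eef_rot: [-3.141, -0.0, 2.81]
force: [-0.2, -0.5, -0.1]
grip_width: 0.0782
finger_force: 0.0
tcp [ 0.4394 -0.0835  0.1983] [-3.1409e+00 -3.0000e-04  2.8095e+00] w 0.0782 t 40.5167
shift [-0.0016  0.0005  0.0983] rot [-0.0007 -0.0002  0.0095] rows 2.4
[-0.74230693  0.15622869  0.88775961  2.1438539  -0.15329386  0.90477123
  1.47337931]
[255.9 178.9] [  51   51 1988] ray [ 0.4413 -0.0835  0.048 ] depth [ 0.4412 -0.0835  0.0483]
```

Right on it. Descend, grip, lift.

```bash
python3 nudge.py '-.001 0 .04 0 0 0;-.001 0 .08 0 0 0;-.001 0 .12 0 0 0;-.001 0 .15 0 0 0;-.001 0 .167 0 0 0;-.001 0 .167 0 0 0;-.001 0 .167 0 0 0' .078; python3 nudge.py '0 0 0 0 0 0;0 0 0 0 0 0;0 0 0 0 0 0;0 0 0 0 0 0;0 0 0 0 0 0' 0 12; python3 nudge.py '0 0 -.04 0 0 0;0 0 -.08 0 0 0;0 0 -.12 0 0 0;0 0 -.16 0 0 0;0 0 -.19 0 0 0;0 0 -.19 0 0 0;0 0 -.19 0 0 0'; python3 held.py 1 .036 .08;python3 -c "
from rig import robot;s=robot.state();print(s['q'])"
```

```text
clock: 41.15
tool_pos: [0.4418, -0.0841, 0.033]
eef_rot: [3.14, 0.002, 2.803]
force: [-0.3, -1.0, 0.1]
grip_width: 0.0775
finger_force: 0.0
clock: 41.57
tool_pos: [0.442, -0.0837, 0.0334]
eef_rot: [3.139, 0.004, 2.806]
force: [-0.0, 0.7, 6.8]
grip_width: 0.0506
finger_force: 12.0
clock: 42.15
tool_pos: [0.4418, -0.0836, 0.224]
eef_rot: [3.136, 0.005, 2.807]
force: [-0.0, -0.1, -2.2]
grip_width: 0.0503
finger_force: 12.0
px [256.8 249.7] 6774 lid in tool [ 0.0028  0.0011 -0.0149]
target tcp [0.4381 0.3542 0.1564] euler [3.1416 0.384  2.9856]
shift [0.1479 0.4119 0.069 ] rot [-0.0296 -0.3776 -0.1777] tcp [ 0.4418 -0.0836  0.224 ]
[-0.82868939  0.11348908  0.96792228  2.1173508  -0.11757475  0.95991989
  1.43918286]
```

```bash
python3 nudge.py '.013 .037 0 0 -.04 -.02;.027 .075 0 0 -.08 -.04;.04 .112 -.01 -.01 -.13 -.06;.054 .15 -.01 -.01 -.17 -.08;.067 .187 -.01 -.01 -.2 -.1;.08 .225 -.01 -.02 -.25 -.12;.094 .262 0 -.02 -.29 -.14;.107 .3 .01 -.03 -.33 -.16;.12 .337 .02 -.03 -.378 -.178;.135 .375 .03 -.03 -.378 -.178;.148 .412 .04 -.03 -.378 -.178;.148 .412 .05 -.03 -.378 -.178'; python3 nudge.py '0 0 0 0 0 0;0 0 0 0 0 0;0 0 0 0 0 0;0 0 0 0 0 0'; python3 held.py 1 .036 .004
```

```text
clock: 43.2
tool_pos: [0.4348, 0.3622, 0.1703]
eef_rot: [-3.139, 0.38, 2.996]
force: [-0.2, 1.7, 1.1]
grip_width: 0.0508
finger_force: 12.0
clock: 43.53
tool_pos: [0.4375, 0.3519, 0.1731]
eef_rot: [-3.138, 0.381, 2.984]
force: [0.6, 0.2, -0.3]
grip_width: 0.0503
finger_force: 12.0
px [258.8 254.3] 7260 lid in tool [ 0.0003  0.0022 -0.0143]
target tcp [0.4635 0.349  0.0856] euler [3.1416 0.384  2.9856]
shift [0.0083 0.0016 0.0909] rot [-0.0041 -0.0033 -0.0016] tcp [0.4375 0.3519 0.1731]
```

```bash
python3 nudge.py '.008 .002 .03 -.004 -.003 0;.008 .002 .055 -.004 -.003 0;.008 .002 .07 -.004 -.003 0;.008 .002 .08 -.004 -.003 0;.008 .002 .085 -.004 -.003 0;.008 .002 .085 -.004 -.003 0;.008 .002 .085 -.004 -.003 0;.008 .002 .085 -.004 -.003 0'; python3 held.py 1 .036 .003
```

```text
clock: 44.25
tool_pos: [0.4615, 0.3523, 0.0921]
eef_rot: [3.139, 0.384, 2.986]
force: [-0.5, 0.0, -0.7]
grip_width: 0.0505
finger_force: 12.0
px [256.4 252.2] 6954 lid in tool [ 0.001   0.001  -0.0149]
target tcp [0.4649 0.3501 0.0843] euler [3.1416 0.384  2.9856]
shift [-0.0006 -0.0016  0.0086] rot [ 0.0028  0.0005 -0.    ] tcp [0.4615 0.3523 0.0921]
```

```bash
python3 nudge.py '0 -.001 .005 0 0 0;0 -.001 .007 0 0 0;0 -.001 .007 0 0 0;0 -.001 .007 0 0 0'; python3 nudge.py '0 0 0 0 0 0;0 0 0 0 0 0;0 0 0 0 0 0' .058; python3 nudge.py '0 0 0 0 0 0;0 0 0 0 0 0;0 0 0 0 0 0;0 0 -.02 0 0 0;0 0 -.05 0 0 0;0 0 -.09 0 0 0;0 0 -.12 0 0 0;0 0 -.15 0 0 0;0 0 -.15 0 0 0' .075; python3 rk.py; python3 - <<'E'
from rig import robot
from h import *
im=robot.get_image("scene")["pixels"][:,:,::-1];r=cv2.imread("pics/rk.png")
cv2.imwrite("pics/fin.png",np.hstack([cv2.resize(r,(400,300)),cv2.resize(im[150:310,150:370],(400,291))[:291].copy() if 0 else cv2.resize(im[150:315,150:370],(400,300))]))
E
```

```text
clock: 44.63
tool_pos: [0.4637, 0.3501, 0.0845]
eef_rot: [3.141, 0.384, 2.986]
force: [0.0, -0.1, 0.2]
grip_width: 0.0502
finger_force: 12.0
clock: 44.88
tool_pos: [0.4637, 0.3504, 0.0847]
eef_rot: [3.141, 0.384, 2.986]
force: [0.1, -0.3, 0.6]
grip_width: 0.0579
finger_force: 0.0
clock: 45.63
tool_pos: [0.4081, 0.3619, 0.2285]
eef_rot: [3.132, 0.385, 2.985]
force: [1.0, 0.6, -0.3]
grip_width: 0.075
finger_force: 0.0
[252. 166.] 2144 lid centre in deck [0.0248 0.0421 0.0481] slopes [0.01 0.  ] world [0.4496 0.3538 0.091 ]
[165. 167.] 1998 lid centre in deck [ 0.0262 -0.043   0.0482] slopes [-0.01  -0.002] world [0.4374 0.2693 0.0914]
[296. 278.] 1488 lid centre in deck [ 0.2182  0.1042 -0.0613] slopes [1.35  0.201] world [0.6753 0.382  0.0602]
[301. 342.] 580 lid centre in deck [0.2644 0.1036 0.0151] slopes [0.254 0.122] world [0.6901 0.3787 0.1497]
```

View pics/fin.png

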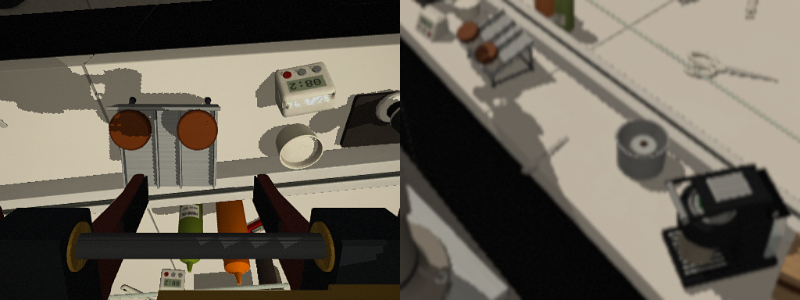

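Both brown pods sit against the stop, one per lane, at (130,130) and (197,130). The lid is shut, the used pod is in the bin, and no other brown pods are visible.

```bash
python3 -c "
from rig import robot;print(robot.job_done())"
```

```text
the job is handed in; nothing more can be done
None
```

Job handed in after about 46 s of robot time, no verdict shown: the used pod is in the bin, the decaf is clamped under the shut lid, both brown pods are square in the rack (one per lane, against the stop), and the gripper is clear of everything.

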